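Snap the kiln controller's power board onto its posts

TASK

Fit the new power board into the open kiln controller box: set it down over the four snap posts with its terminal strip towards the wall with the cable glands, then press it down beside the posts, firmly but never hard enough to crack it, until every post has clicked through and the board is locked flat on all four shoulders. Take your hands away and leave everything else on the bench where it is.

Things in the scene. Friction and masses are not known exactly. Their poses are not given: they have to be found in the camera images.
- board: green circuit board, 110 x 150 x 3 mm (x, y, z), 0.24 to 0.38 kg, lying parts side up on the black rubber mat (2 mm thick). Origin: centre of its underside; z up. A through hole of 8 mm near each corner. Tall parts (up to 20 mm above the underside) keep within 26 mm of the line x = 0; round the holes it is bare. It may be pressed against box and posts with at most 26 N.
- sink_top (a point): centre of the top of the finned aluminium heat sink at the board's middle, 31 mm above the board's underside. The sink is 34 mm (board x) by 60 mm (board y) by 28 mm high with flat sides: the natural handle. For 14 mm either side of the line y = 0 nothing but bare board lies beside it.
- strip (a point): centre of the top of the grey terminal strip, 48 mm long (board x), on the board's +y edge, 17 mm above the underside. Two black relays sit at the opposite edge.
- hole_a (a point): centre, at the underside, of the board's hole at board x -46, y -66 mm; it belongs on the post at box x -46, y -66 mm
- hole_b (a point): centre, at the underside, of the board's hole at board x -46, y +66 mm; it belongs on the post at box x -46, y +66 mm
- hole_c (a point): centre, at the underside, of the board's hole at board x +46, y -66 mm; it belongs on the post at box x +46, y -66 mm
- hole_d (a point): centre, at the underside, of the board's hole at board x +46, y +66 mm; it belongs on the post at box x +46, y +66 mm
- ctrl_box: the controller's grey sheet-steel box, open upward, fixed on the bench: 190 x 250 x 40 mm outside (x, y, z), walls 3 mm. Origin: centre of its underside; z up. Inside, a mounting plate 160 x 220 mm with four white nylon snap posts is clamped through oversize holes: it does not move, but it and its posts may stand up to 5 mm off their nominal place in box x and in box y.
- nest (a point): nominal middle of the four posts, level with their shoulders, 16 mm above the box's origin. Nominal posts: x +-46, y +-66 mm from here. Each: a 13 mm shoulder, on which the board's underside must end, a 6 mm neck, a tip tapering to 3 mm across 15 mm above the shoulder, and two sprung barbs, 12 mm across in y, sloped above, hooked 4.5 mm above the shoulder.
- rim (a point): centre of the box's open top, 40 mm above its origin. With its holes over the tips the board drops on to the barbs and rests with its underside about 7.5 mm above the shoulders; with a tip beside a hole it stands 15 mm above them. Up to about 2 mm off, the tapered tips enter and pull the loose board straight.
- gland (a point): where the middle one of the three black cable glands leaves the box's +y wall, 21 mm above the box's origin
- clay_pot: unfired clay pot, brown, round bucket shape 156 mm across the rim and 150 mm high, on the canvas-covered board; origin centre of its foot. Leave it alone.
- dish: small steel dish, 84 mm across, 24 mm high; origin centre of its foot. Leave it alone.
- tool_cup: white ceramic cup, 74 mm across, holding wooden tools, 170 mm high in all; origin centre of its foot. Leave it alone.
- driver: screwdriver with a black handle, 200 mm long, lying; origin at the middle of its length. Leave it alone.
- rib: flat wooden potter's rib, 100 x 45 x 6 mm; origin centre of its underside. Leave it alone.
- loop_tool: wooden-handled loop tool, 175 mm long, lying; origin about the middle. Leave it alone.
- kiln_prop: cream ceramic kiln prop, upright cylinder 44 mm across, 75 mm high; origin centre of its foot. Leave it alone.
- probe: ceramic-sheathed thermocouple, 160 mm long rod with a metal head, lying; origin where the rod meets the head. Leave it alone.
Not all that is in view belongs to the job. What is meant by the board is not blue, and is the smaller of those in its own colour.

How it is judged (in metres and radians):
On the way:
1. the board lies over the posts, all four tips in their holes (x of hole_a in the frame of ctrl_box between -0.0535 and -0.0385 m and y of hole_a in the frame of ctrl_box between -0.0735 and -0.0585 m and x of hole_b in the frame of ctrl_box between -0.0535 and -0.0385 m and y of hole_b in the frame of ctrl_box between 0.0585 and 0.0735 m and x of hole_c in the frame of ctrl_box between 0.0385 and 0.0535 m and y of hole_c in the frame of ctrl_box between -0.0735 and -0.0585 m and x of hole_d in the frame of ctrl_box between 0.0385 and 0.0535 m and y of hole_d in the frame of ctrl_box between 0.0585 and 0.0735 m and z of each of hole_a, hole_b, hole_c, hole_d in the frame of ctrl_box below 0.0275 m), for 0.2 s.
At the end, for the whole second after the job is handed in: Every hole is down on its own post, under its barbs: no more than 1.8 mm above the shoulders (17.8 mm above the box's origin) and within 7.5 mm of its nominal place in box x and y, so the terminal strip is at the glands; the board is at rest and let go (x of hole_a in the frame of ctrl_box between -0.0535 and -0.0385 m and y of hole_a in the frame of ctrl_box between -0.0735 and -0.0585 m and x of hole_b in the frame of ctrl_box between -0.0535 and -0.0385 m and y of hole_b in the frame of ctrl_box between 0.0585 and 0.0735 m and x of hole_c in the frame of ctrl_box between 0.0385 and 0.0535 m and y of hole_c in the frame of ctrl_box between -0.0735 and -0.0585 m and x of hole_d in the frame of ctrl_box between 0.0385 and 0.0535 m and y of hole_d in the frame of ctrl_box between 0.0585 and 0.0735 m and z of each of hole_a, hole_b, hole_c, hole_d in the frame of ctrl_box below 0.0178 m and linear speed of board below 0.01 m/s); the robot touches nothing.
It fails at once if the board pressed against the box and its posts with more than 26 N (contact force between board and ctrl_box above 26 N).
It fails at once if a pot, tool or other bystander on the bench moved more than 30 mm (distance of any of clay_pot, dish, tool_cup, driver, rib, loop_tool, kiln_prop, probe from where it was at the start of the episode above 0.03 m).
It fails at once if the pot, dish, tool cup or kiln prop tipped over (angle between any of clay_pot, dish, tool_cup, kiln_prop's own z axis and vertical above 0.4 rad).
It also fails if it takes over 72 s, if anything falls off the work surface, if the arm or the gripper's body presses on something with over 40 N, if the wrist force passes 120 N, or if a joint passes its speed limit or range.

ROBOT

A 7-joint arm with a two-finger parallel gripper is mounted at the origin on the work surface. World frame = base frame: x ahead of the robot, y to its left, z up, the work surface at z = 0. Lengths are in mm, angles in rad, forces in N, time in s.
With the tool pointing down it reaches from about 400 to 875 mm from the base axis. Payload 4.4 kg.
Tool frame: the origin (TCP) lies on the centre line of the jaws, within the pads' length; the fingertips stand ctrl.nose_length ahead of it and the grasp point (between the pads) lies 6 mm ahead of it (ctrl.nose_length is the distance from the TCP to the fingertips, in mm); z points along the fingers, y is the direction in which the jaws open and shut (so a half turn about z gives the same grasp; the last joint's range is limited). The gripper opens to 85 mm and grips with 20 to 120 N. Pads are 22 mm wide; open, the fingers measure 114 mm over their backs; the gripper's body (76 mm by 85 mm) begins 54 mm behind the grasp point. The pads swing forward as they close: fully open they stand 13 mm farther back than shut.
Start: joints at [-1.214, 0.628, 0.038, 1.517, -0.027, 0.996, -0.02], TCP at [266.684, 592.787, 256.313] pointing down, gripper open.
Joint ranges: [-3.06, 3.06], [-0.37, 2.12], [-1.25, 1.32], [0.18, 2.47], [-1.1, 4.24], [0.23, 1.98], [-2.94, 2.94]. Speed limits (rad/s): [2.57, 2.57, 3.14, 3.14, 3.14, 3.14, 3.14].

INTERFACE

Orientations are given as [roll, pitch, yaw] about the fixed x, y, z axes, in that order (R = Rz(yaw) Ry(pitch) Rx(roll)).
In Python, from cell import ctrl, vision gives the robot as it stands. The module is installed in compiled form; this text tells all that it offers.
- The arm moves only by the shell command python3 -m inch 'ROWS'. ROWS is a JSON object of lists of equal length, an entry for each row: "travel": the shift along the tool's x, y, z in cm, a list of three; "twist": the turn about the tool's z in degrees; "fingers": the finger opening in cm, from 0 to 8.54. A call has exactly 10 rows; each row is the pose to reach, as a shift and turn from the pose commanded when the call began, along the tool's axes at that moment; what a row does not reach only later rows make up. A row lasts 1/12 s, in which the tool goes at most 41.7 mm and 7.16 degrees, less where a joint would pass 70% of its speed; a pose out of reach is approached as far as the arm can. A call with a gripper value outside its range is refused whole. The fingers move at their own pace and stop on an object; the grip force is fixed at half the most. Time passes only in rows, so rows that repeat a pose let the fingers close, or fill a call up. It gives the time, the measured TCP pose, the force and the opening at its end, in the units of the state.
- ctrl.read_state(): the state, without advancing time (a new reading comes with each control period).
- vision.get_image(name): name is "scene" or "top"; returns a dict with "frame" (420x560x3 uint8, red, green, blue), "fx", "fy", "cx", "cy" (pixels), "position" and "orientation" of the camera in the world. Camera axes: x right, y down, z forward; pixel columns grow to the right and rows downward; lengths in mm; the calibration is good to about 2 mm. A picture is of the moment at which its call begins. There is no depth.
- ctrl.finish_job(): hands the job in, once; it reports no verdict.
The state is a dict: "clock": time; "qpos": joint angles; "qd": joint speeds; "tau": joint torques, N m; "eef_pos": TCP position; "tool_rot": TCP orientation; "force": force on the tool from outside, world axes, zero at the start; "torque": the same for the moment, N m; "width": finger opening in mm.
Only numpy, scipy, OpenCV 4.12 (cv2) and the standard library are available. Lean on these libraries where they do the work, as an engineer would, in place of code of your own. Each camera call takes 0.05 s, during which the arm holds its last target.

## Working session

There is one attempt and no reset: what is moved stays moved. The work goes in short steps, Python scripts to look and compute and a shell command to move; the robot and the scene stay as the last step left them, time stands still between calls to the robot, and variables do not carry over. Pictures are saved under pics/ and viewed, and the job is handed in when it is done.

```bash
mkdir -p pics; cat > h.py <<'E'
import numpy as np, cv2
from cell import ctrl, vision
def snap(n,tag):
    d=vision.get_image(n); np.savez('pics/%s.npz'%tag,**{k:np.array(v) for k,v in d.items()})
    cv2.imwrite('pics/%s.png'%tag,d['frame'][:,:,::-1]); return d
E
python3 - <<'E'
from h import *
s=ctrl.read_state()
print(s, ctrl.nose_length)
for n in('scene','top'):
    d=snap(n,n+'0'); print({k:v for k,v in d.items() if k!='frame'})
E
```

```text
{'clock': 0.0, 'qpos': array([-1.2137835 ,  0.62932384,  0.03840199,  1.51837191, -0.02699834,
        0.99626949, -0.01999459]), 'qd': array([-0.00078201, -0.00044819,  0.00137554, -0.00054187,  0.00040849,
        0.00053191, -0.00067352]), 'tau': array([ 5.09896163e-04, -5.63409913e+01,  1.22732040e+00, -1.93446189e+01,
        1.12494457e-02,  1.08338177e-02, -2.32389033e-05]), 'eef_pos': array([266.43154464, 592.26222782, 255.40148855]), 'tool_rot': array([-3.13973667e+00,  1.15178360e-06,  2.71881839e+00]), 'force': array([-0.32743314, -0.20611524, -0.66827545]), 'torque': array([-0.02721025, -0.04244718, -0.03119746]), 'width': 85.38697883562529} 25.0
{'fx': 426.8063518942014, 'fy': 426.8063518942014, 'cx': 284.8207613258358, 'cy': 212.18089465661785, 'position': array([1210.88786237, -181.01922913,  942.6983588 ]), 'orientation': array([-2.43720995, -0.00565896,  1.23990192])}
{'fx': 488.1220877835599, 'fy': 488.1220877835599, 'cx': 286.01338355923275, 'cy': 200.4870084285636, 'position': array([ 171.08055105,   55.15609833, 1618.37868259]), 'orientation': array([-2.93458417, -0.00542457, -1.51592204])}
```

View pics/scene0.png

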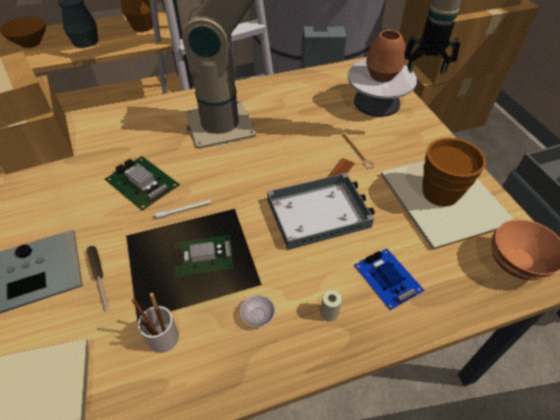

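View pics/top0.png

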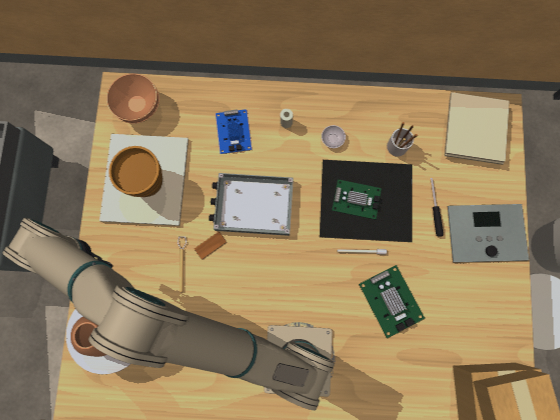

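Candidates in the top picture are the green board on the black mat (358,199), a larger green board on the bench (391,300) and a blue board (233,131). The one on the mat is green and the smaller of the two, so I'll check it close up together with the box.

```bash
python3 - <<'E'
from h import *
a=cv2.imread('pics/top0.png')
b=cv2.resize(a[165:235,315:420],None,fx=7,fy=7,interpolation=cv2.INTER_CUBIC)
c=cv2.resize(a[165:245,205:305],None,fx=7,fy=7,interpolation=cv2.INTER_CUBIC)
cv2.imwrite('pics/cb.png',b);cv2.imwrite('pics/cx.png',c)
s=cv2.imread('pics/scene0.png')
cv2.imwrite('pics/sb.png',cv2.resize(s[220:290,160:250],None,fx=8,fy=8,interpolation=cv2.INTER_CUBIC))
cv2.imwrite('pics/sx.png',cv2.resize(s[165:255,258:383],None,fx=6,fy=6,interpolation=cv2.INTER_CUBIC))
E
```

```text
(no output)
```

View pics/cb.png

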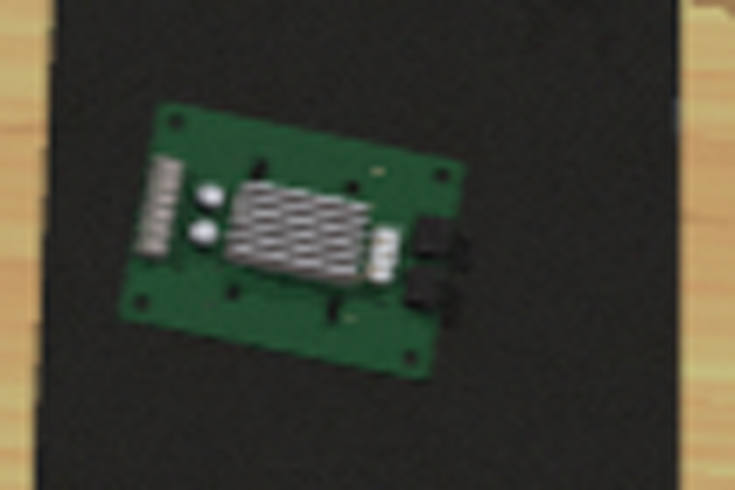

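View pics/cx.png

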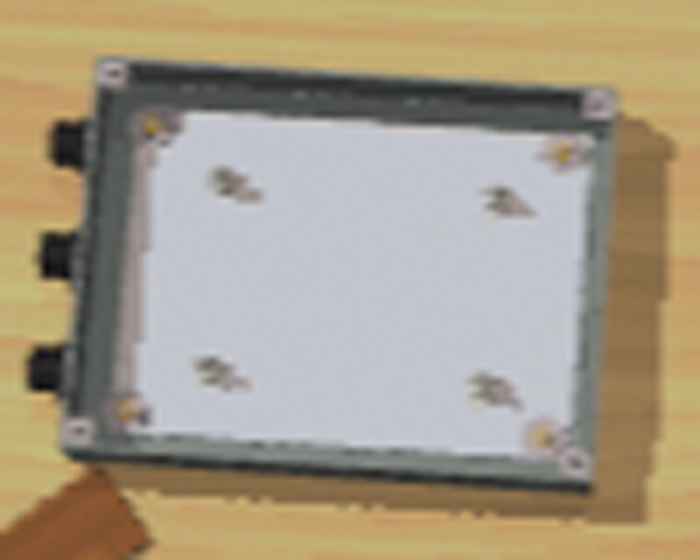

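View pics/sb.png

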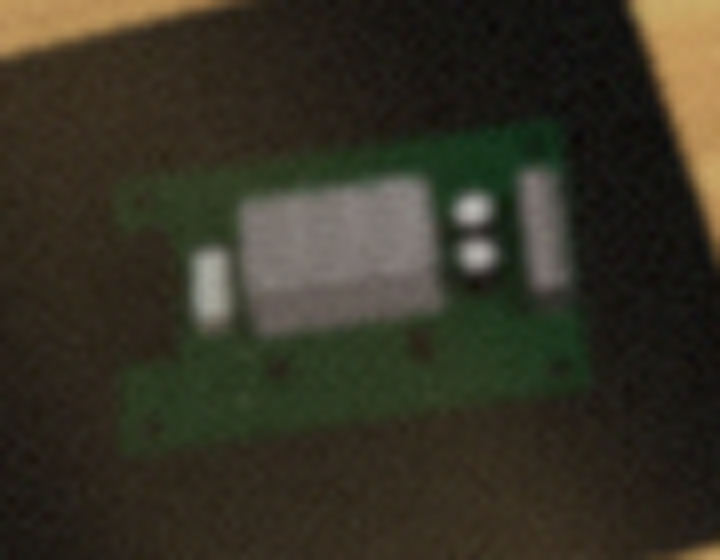

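View pics/sx.png

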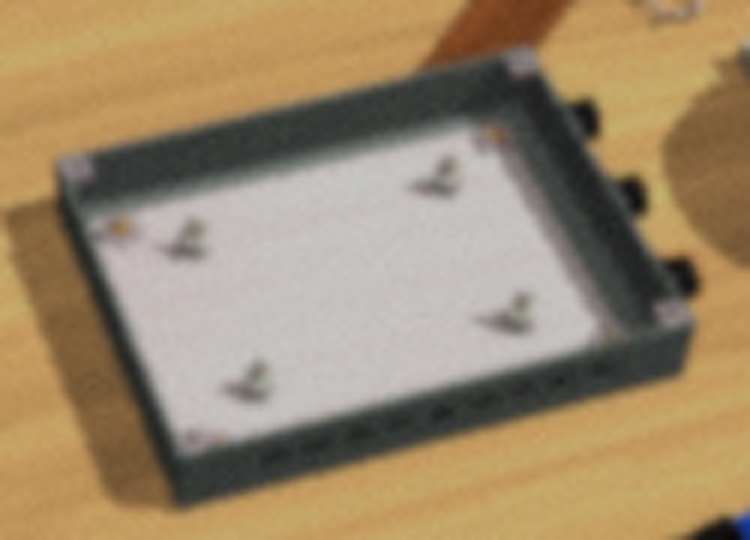

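```bash
cat >> h.py <<'E'
from scipy.spatial.transform import Rotation as Ro
def cam(tag):
    d=np.load('pics/%s.npz'%tag); return d
def ray(d,uv,z):
    R=Ro.from_euler('xyz',d['orientation']).as_matrix()
    v=R@np.array([(uv[0]-d['cx'])/d['fx'],(uv[1]-d['cy'])/d['fy'],1.])
    p=d['position']; return p+v*(z-p[2])/v[2]
def proj(d,P):
    R=Ro.from_euler('xyz',d['orientation']).as_matrix()
    q=(np.atleast_2d(P)-d['position'])@R; return np.c_[d['cx']+d['fx']*q[:,0]/q[:,2],d['cy']+d['fy']*q[:,1]/q[:,2]]
def crop(uv,f,off): return [(uv[0]+.5)/f-.5+off[0],(uv[1]+.5)/f-.5+off[1]]
def fit2(model,pts):
    m=np.array(model,float);p=np.array(pts,float)[:,:2];mc=m.mean(0);pc=p.mean(0)
    H=(m-mc).T@(p-pc);a=np.arctan2(H[0,1]-H[1,0],H[0,0]+H[1,1])
    R=np.array([[np.cos(a),-np.sin(a)],[np.sin(a),np.cos(a)]]);t=pc-R@mc
    return a,t,np.linalg.norm(p-(m@R.T+t),axis=1)
E
python3 - <<'E'
from h import *
d=cam('top0');s=cam('scene0')
# board: order? print world
H=[(175,122),(441,175),(141,302),(411,357)]
P=[ray(d,crop(u,7,(315,165)),5) for u in H];print(np.round(P,1))
S=[(538,138),(140,190),(563,366),(152,428)]
P2=[ray(s,crop(u,8,(160,220)),5) for u in S];print(np.round(P2,1))
C=[(97,60),(620,92),(592,488),(65,455)]
print('box',np.round([ray(d,crop(u,7,(205,165)),40) for u in C],1))
caps=[(113,73),(601,103),(577,463),(78,432)]
print('caps',np.round([ray(d,crop(u,7,(205,165)),40) for u in caps],1))
caps=[(520,63),(77,168),(670,312)]
print('capsS',np.round([ray(s,crop(u,6,(258,165)),40) for u in caps],1))
E
```

```text
[[ 584.4 -113.6    5. ]
 [ 565.1 -243.5    5. ]
 [ 494.2 -100.2    5. ]
 [ 474.6 -230.5    5. ]]
[[ 491.9  -96.8    5. ]
 [ 470.1 -229.7    5. ]
 [ 585.  -111.6    5. ]
 [ 565.6 -242.2    5. ]]
box [[583.1 295.4  40. ]
 [581.4  45.3  40. ]
 [390.8  48.4  40. ]
 [392.6 294.4  40. ]]
caps [[577.1 287.2  40. ]
 [575.5  54.   40. ]
 [402.1  56.   40. ]
 [403.7 289.3  40. ]]
capsS [[406.  289.4  40. ]
 [403.5  57.8  40. ]
 [576.6 288.3  40. ]]
```

```bash
python3 - <<'E'
from h import *
d=cam('top0');s=cam('scene0')
M=[(46,66),(46,-66),(-46,66),(-46,-66)]
P=[[ 584.4,-113.6],[565.1,-243.5],[494.2,-100.2],[474.6,-230.5]]
print('board top',fit2(M,P)); P2=[[585,-111.6],[565.6,-242.2],[491.9,-96.8],[470.1,-229.7]]
print('board scene',fit2(M,P2))
C=[(95,125),(95,-125),(-95,-125),(-95,125)]
B=[[583.1,295.4],[581.4,45.3],[390.8,48.4],[392.6,294.4]]
print('box',fit2(C,B))
K=[[577.1,287.2],[575.5,54],[402.1,56],[403.7,289.3]]
print('caps',fit2([(86.5,116.5),(86.5,-116.5),(-86.5,-116.5),(-86.5,116.5)],K))
print('capsS',fit2([(-86.5,116.5),(-86.5,-116.5),(86.5,116.5)],[[406,289.4],[403.5,57.8],[576.6,288.3]]))
# posts crops with nominal overlay
a,t=-0.006,np.array([489.0,171.2])
R=np.array([[np.cos(a),-np.sin(a)],[np.sin(a),np.cos(a)]])
for nm,dd in(('top',d),('scene',s)):
    im=cv2.imread('pics/%s0.png'%nm);tiles=[]
    for m in M:
        w=R@np.array(m)+t; T=proj(dd,[*w,31])[0];Bz=proj(dd,[*w,16])[0]
        c=np.round((T+Bz)/2).astype(int);x0,y0=c-12
        k=cv2.resize(im[y0:y0+25,x0:x0+25],None,fx=15,fy=15,interpolation=cv2.INTER_CUBIC)
        for q,col in((T,(0,0,255)),(Bz,(255,0,0))):
            cv2.drawMarker(k,tuple(int(v) for v in ((q-[x0,y0]+.5)*15)),col,0,14,1)
        cv2.putText(k,'%d %d off %d,%d'%(*m,x0,y0),(3,14),0,.5,(0,0,0),1)
        for g in range(0,375,75): cv2.putText(k,str(g),(g,372),0,.35,(0,0,0),1);cv2.putText(k,str(g),(0,g+4),0,.35,(0,0,0),1)
        tiles.append(k)
    cv2.imwrite('pics/posts_%s.png'%nm,cv2.resize(np.vstack([np.hstack(tiles[:2]),np.hstack(tiles[2:])]),(600,600)))
E
```

```text
board top (np.float64(-0.14731583001894538), array([ 529.575, -171.95 ]), array([0.40787329, 0.56646577, 0.52462025, 0.21513852]))
board scene (np.float64(-0.15132816674862487), array([ 528.15 , -170.075]), array([1.43549653, 1.92607705, 1.31317257, 2.93643109]))
box (np.float64(-0.006485548008385464), array([486.975, 170.875]), array([0.34744299, 0.24078269, 1.94112492, 2.09691023]))
caps (np.float64(-0.008624436336298889), array([489.6  , 171.625]), array([0.17466944, 0.55978994, 0.12467208, 0.59514501]))
capsS (np.float64(-0.0073510577405146126), array([490.58042412, 172.78909564]), array([1.18223657, 0.9138246 , 1.37963445]))
```

View pics/posts_top.png

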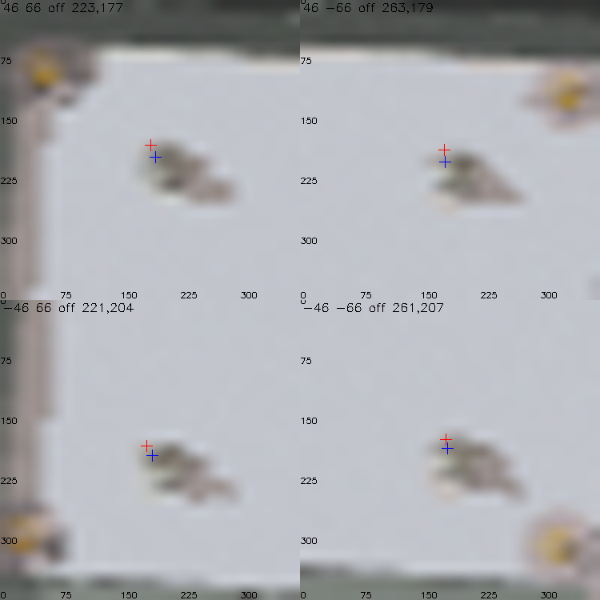

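View pics/posts_scene.png

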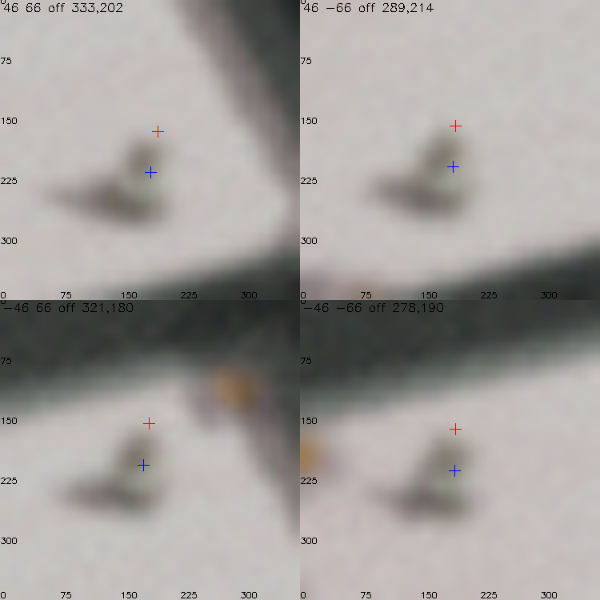

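```bash
python3 - <<'E'
from h import *
for nm,boxes in(('top',[(223,177),(263,179),(221,204),(261,207)]),('scene',[(333,202),(289,214),(321,180),(278,190)])):
    im=cv2.imread('pics/%s0.png'%nm).astype(float);T=[]
    for x0,y0 in boxes:
        k=im[y0+4:y0+24,x0+4:x0+24].copy()
        med=np.median(k.reshape(-1,3),axis=0)
        k=np.clip(128+(k-med)*np.where(k>med,6,1.3),0,255)
        k=cv2.resize(k.astype(np.uint8),(300,300),interpolation=cv2.INTER_NEAREST);
        for g in range(0,20,2): cv2.putText(k,str(x0+4+g),(g*15,298),0,.3,(0,255,255),1);cv2.putText(k,str(y0+4+g),(0,g*15+12),0,.3,(0,255,255),1)
        T.append(k)
    cv2.imwrite('pics/c_%s.png'%nm,np.vstack([np.hstack(T[:2]),np.hstack(T[2:])]))
E
```

```text
(no output)
```

View pics/c_top.png

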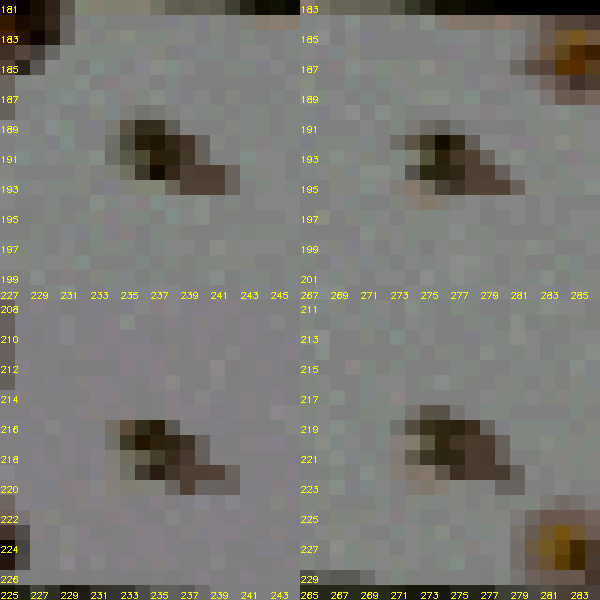

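View pics/c_scene.png

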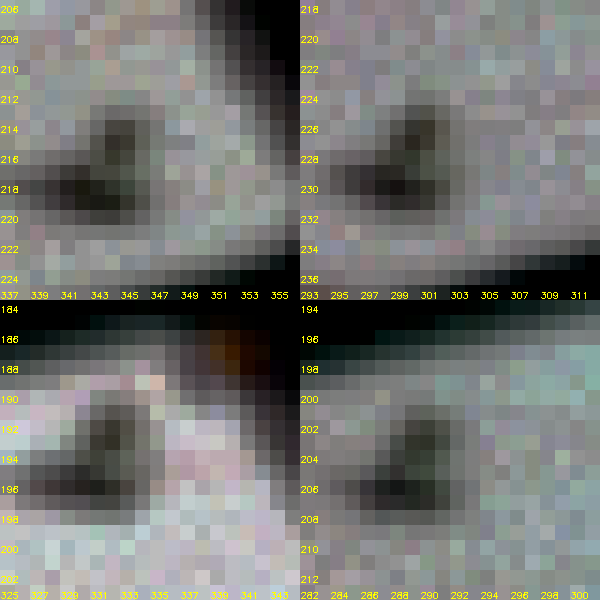

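```bash
cat > rend.py <<'E'
from h import *
from scipy.optimize import minimize
rng=np.random.default_rng(0)
def geom(zp,hb):
    P=[];N=[]
    def cone(r0,r1,z0,z1,n):
        t=np.linspace(0,1,n);th=np.linspace(0,2*np.pi,60,endpoint=False)
        T,TH=np.meshgrid(t,th);r=r0+(r1-r0)*T;z=z0+(z1-z0)*T
        P.append(np.stack([r*np.cos(TH),r*np.sin(TH),z],-1).reshape(-1,3))
        if z1!=z0: nz=(r0-r1)/(z1-z0);nr=1
        else: nz=1;nr=0
        n_=np.stack([nr*np.cos(TH),nr*np.sin(TH),nz+0*T],-1).reshape(-1,3);N.append(n_/np.linalg.norm(n_,axis=1,keepdims=True))
    cone(6.5,6.5,zp,16,40);cone(6.5,0,16,16,25);cone(3,3,16,24,25);cone(3,1.5,24,31,25);cone(1.5,0,31,31,8)
    for s in(1,-1):
        for y in np.linspace(2.5,6,15):
            zt=20.5+hb*(6-y)/3.5+.3
            for z in np.arange(20.5,zt+.2,.4):
                for x,nx in((1.5,1),(-1.5,-1)): P.append([[x,s*y,z]]);N.append([[nx,0,0]])
            for x in np.linspace(-1.5,1.5,8):
                n=np.array([0,s*hb,3.5]);P.append([[x,s*y,zt]]);N.append([n/np.linalg.norm(n)])
    return np.vstack(P),np.vstack(N)
def render(d,c,yaw,L,amb,k,PN,zp,x0,y0,W=25,ss=4,tint=1.0):
    P,N=PN;R=Ro.from_euler('z',yaw).as_matrix()
    Pw=P@R.T+[c[0],c[1],0];Nw=N@R.T
    # plate grid
    g=np.stack(np.meshgrid(np.arange(-45,45,.6),np.arange(-45,45,.6)),-1).reshape(-1,2)
    G=np.c_[g+c,np.full(len(g),zp)]
    A=np.vstack([Pw,G]);NA=np.vstack([Nw,np.tile([0,0,1.],(len(G),1))])
    # shadow map in light frame
    l=L/np.linalg.norm(L);e1=np.cross(l,[0,0,1]);e1/=np.linalg.norm(e1);e2=np.cross(l,e1)
    res=.7;o=np.array([c[0],c[1],zp])
    iu=np.round((A-o)@e1/res).astype(int)+150;iv=np.round((A-o)@e2/res).astype(int)+150;h=(A-o)@l
    m=np.full((300,300),-1e9);ok=(iu>=0)&(iu<300)&(iv>=0)&(iv<300)
    np.maximum.at(m,(iu[ok],iv[ok]),h[ok]);lit=np.ones(len(A),bool);lit[ok]=h[ok]>m[iu[ok],iv[ok]]-1.6
    sh=amb+(1-amb)*np.clip(NA@l,0,None)*lit/l[2]
    sh[:len(Pw)]*=k
    q=proj(d,A);Rc=Ro.from_euler('xyz',d['orientation']).as_matrix();dep=((A-d['position'])@Rc)[:,2]
    facing=np.einsum('ij,ij->i',NA,d['position']-A)>0
    u=np.floor((q[:,0]+.5-x0)*ss).astype(int);v=np.floor((q[:,1]+.5-y0)*ss).astype(int)
    ok=(u>=0)&(u<W*ss)&(v>=0)&(v<W*ss)&facing
    im=np.ones((W*ss,W*ss))
    idx=np.where(ok)[0];idx=idx[np.argsort(-dep[idx])];im[v[idx],u[idx]]=sh[idx]
    im=cv2.GaussianBlur(im,(0,0),ss*.5)
    return cv2.resize(im,(W,W),interpolation=cv2.INTER_AREA)
M=[(46,66),(46,-66),(-46,66),(-46,-66)]
OFF={'top':[(223,177),(263,179),(221,204),(261,207)],'scene':[(333,202),(289,214),(321,180),(278,190)]}
def obs(nm):
    im=cv2.imread('pics/%s0.png'%nm).astype(float).mean(2);o=[]
    for x0,y0 in OFF[nm]:
        k=im[y0:y0+25,x0:x0+25];o.append(k/np.median(k[8:20,5:20]))
    return o
E
cat > fit.py <<'E'
from rend import *
import sys
yaw=-0.008;R=Ro.from_euler('z',yaw).as_matrix()[:2,:2]
zp,hb=float(sys.argv[1]),5.
PN=geom(zp,hb)
def go(views,p0):
    O={n:obs(n) for n in views};D={n:cam(n+'0') for n in views}
    def model(p,ret=False):
        L=np.array([p[2],p[3],1]);e=0;ims=[]
        for n in views:
            for m,(x0,y0),o in zip(M,OFF[n],O[n]):
                r=render(D[n],p[:2]+R@np.array(m),yaw,L,p[4],p[5],PN,zp,x0,y0)
                w=np.s_[9:21,6:22]
                e+=((r[w]-o[w])**2).sum();ims.append((r,o))
        return ims if ret else e
    s=np.array([[0]*6]+[list(v) for v in np.diag([3,3,.3,.3,.15,.1])])
    b=minimize(model,p0,method='Nelder-Mead',options=dict(initial_simplex=p0+s,maxiter=130,xatol=.02,fatol=1e-4))
    return b,model
for views in(['top'],['scene']):
    b,model=go(views,np.array([487.,170.,.5,.8,.5,.9]))
    print(zp,views,b.fun.round(3),b.x.round(2),flush=True)
    T=[np.hstack([r,np.clip(o,0,1.2)]) for r,o in model(b.x,True)]
    cv2.imwrite('pics/fit_%s_%g.png'%(views[0],zp),cv2.resize(np.clip(np.vstack([np.hstack(T[:2]),np.hstack(T[2:])])*180,0,255).astype(np.uint8),None,fx=7,fy=7,interpolation=0))
E
for z in 4 6 8; do timeout 500 python3 fit.py $z & done; wait
```

```text
4.0 ['top'] 0.989 [4.8888e+02 1.6980e+02 2.6000e-01 6.5000e-01 6.7000e-01 9.4000e-01]
6.0 ['top'] 0.933 [4.8884e+02 1.6966e+02 3.1000e-01 7.2000e-01 6.7000e-01 9.2000e-01]
8.0 ['top'] 0.934 [4.8865e+02 1.6939e+02 3.4000e-01 7.3000e-01 6.5000e-01 9.4000e-01]
4.0 ['scene'] 2.178 [4.8920e+02 1.7004e+02 3.1000e-01 5.2000e-01 6.6000e-01 9.6000e-01]
8.0 ['scene'] 2.284 [4.9023e+02 1.6931e+02 2.2000e-01 7.3000e-01 6.5000e-01 9.4000e-01]
6.0 ['scene'] 2.162 [4.8945e+02 1.6957e+02 2.3000e-01 6.0000e-01 6.5000e-01 9.5000e-01]
```

View pics/fit_top_6.png

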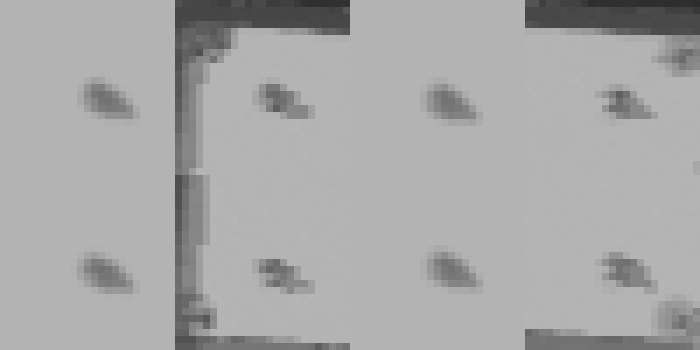

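View pics/fit_scene_6.png

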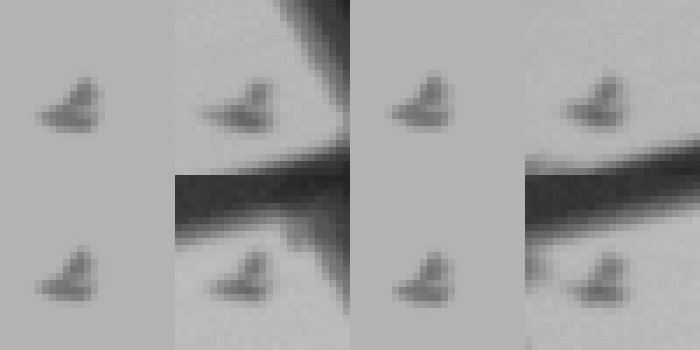

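The board centre is at about (529.2, -171.5) with yaw -8.5°. The posts' middle is at about (489.0, 169.6) with yaw -0.4°; both cameras agree on it to within 1 mm. Next I work out the move to a hover above the heat sink.

```bash
cat >> h.py <<'E'
def to(x,y,z,yaw):
    s=ctrl.read_state();R=Ro.from_euler('xyz',s['tool_rot']).as_matrix()
    t=R.T@(np.array([x,y,z])-s['eef_pos'])/10
    dy=(yaw-s['tool_rot'][2]+np.pi)%(2*np.pi)-np.pi
    print('travel cm',t.round(2),'twist deg',round(-np.degrees(dy),2),'pos',s['eef_pos'].round(1),'rot',s['tool_rot'].round(4),'F',s['force'].round(1),'w',round(s['width'],1),'t',round(s['clock'],2))
E
python3 -c "
from h import *
to(529.2,-171.5,130,1.4228)"
```

```text
travel cm [-55.3  -58.86  12.65] twist deg 74.26 pos [266.4 592.3 255.5] rot [-3.14   -0.      2.7189] F [ 0.4  0.5 -0.7] w 85.3 t 0.1
```

```bash
python3 -m inch '{"travel":[[-1,-1,0],[-3,-3.2,0],[-5.5,-5.9,0],[-8.5,-9.1,0],[-11.5,-12.3,0],[-14.5,-15.5,0],[-17.5,-18.7,0],[-20.5,-21.9,0],[-23.5,-25.1,0],[-26.5,-28.3,0]],"twist":[1,4,8,12,16,20,24,28,32,36],"fingers":[8.5,8.5,8.5,8.5,8.5,8.5,8.5,8.5,8.5,8.5]}'; python3 -c "
from h import *
to(529.2,-171.5,130,1.4228)"
```

```text
clock: 0.93
eef_pos: [387.2, 238.5, 256.3]
tool_rot: [-3.141, -0.0, 2.087]
force: [0.7, -0.4, 1.1]
width: 85.4
travel cm [-42.67  -7.91  12.62] twist deg 38.08 pos [387.2 238.5 256.3] rot [-3.1414e+00 -1.0000e-04  2.0874e+00] F [ 0.7 -0.4  1.1] w 85.4 t 0.93
```

```bash
python3 -m inch '{"travel":[[-3.5,-0.6,0.5],[-7,-1.3,1.5],[-11,-2,3],[-15,-2.8,4.5],[-19,-3.5,6],[-23,-4.3,7.5],[-27,-5,9],[-31,-5.7,10.5],[-34.5,-6.4,11.5],[-38,-7,12]],"twist":[4,8,12,16,20,24,28,32,36,38],"fingers":[6.5,6.5,6.5,6.5,6.5,6.5,6.5,6.5,6.5,6.5]}'; python3 -c "
from h import *
to(529.2,-171.5,130,1.4228)"
```

```text
clock: 1.77
eef_pos: [514.4, -125.5, 134.5]
tool_rot: [-3.139, -0.0, 1.424]
force: [0.1, 0.8, 1.1]
width: 64.7
travel cm [-4.33  2.14  0.44] twist deg 0.08 pos [ 514.4 -125.5  134.5] rot [-3.1385e+00 -5.0000e-04  1.4242e+00] F [0.1 0.8 1.1] w 64.7 t 1.77
```

```bash
python3 -m inch '{"travel":[[-1.5,0.7,0.5],[-3,1.5,1.5],[-4.3,2.1,3],[-4.3,2.1,4.4],[-4.3,2.1,5.4],[-4.3,2.1,5.4],[-4.3,2.1,5.4],[-4.3,2.1,5.4],[-4.3,2.1,5.4],[-4.3,2.1,5.4]],"twist":[0,0,0,0,0,0,0,0,0,0],"fingers":[6.5,6.5,6.5,6.5,6.5,6.5,6.5,6.5,6.5,6.5]}'; python3 - <<'E'
from h import *
to(529.2,-171.5,34,1.4228)
ims=[]
for n,(x,y) in(('top',(300,150)),('scene',(140,180))):
    d=snap(n,n+'1');a=cv2.imread('pics/%s1.png'%n)[y:y+120,x:x+130]
    ims.append(cv2.resize(a,None,fx=3,fy=3,interpolation=cv2.INTER_CUBIC))
cv2.imwrite('pics/v1.png',np.hstack(ims))
E
```

```text
clock: 2.6
eef_pos: [530.3, -169.3, 83.1]
tool_rot: [3.14, 0.0, 1.428]
force: [-0.5, 1.2, -0.2]
width: 65.1
travel cm [-0.23 -0.09  4.91] twist deg 0.3 pos [ 530.3 -169.3   83.1] rot [3.1403 0.     1.428 ] F [-0.5  1.2 -0.2] w 65.1 t 2.6
```

View pics/v1.png

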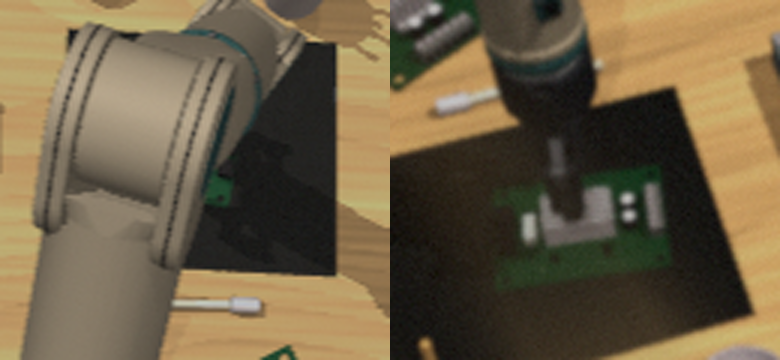

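The scene view shows the fingers over the middle of the sink, at about (573,205) in the right half of the picture. The top view is hidden by the arm. I'll descend and then close.

```bash
python3 -m inch '{"travel":[[-0.2,0,0.5],[-0.2,0,1.2],[-0.2,0,2],[-0.2,0,2.8],[-0.2,0,3.5],[-0.2,0,4.1],[-0.2,0,4.5],[-0.2,0,4.7],[-0.2,0,4.7],[-0.2,0,4.7]],"twist":[0.3,0.3,0.3,0.3,0.3,0.3,0.3,0.3,0.3,0.3],"fingers":[6.5,6.5,6.5,6.5,6.5,6.5,6.5,6.5,6.5,6.5]}'; python3 - <<'E'
from h import *
to(529.2,-171.5,34,1.4228)
d=snap('scene','scene2');a=cv2.imread('pics/scene2.png')[200:300,150:270]
cv2.imwrite('pics/v2.png',cv2.resize(a,None,fx=6,fy=6,interpolation=cv2.INTER_CUBIC))
E
```

```text
clock: 3.53
eef_pos: [529.6, -171.7, 35.3]
tool_rot: [3.142, 0.0, 1.422]
force: [0.2, -1.0, -0.4]
width: 64.7
travel cm [ 0.01 -0.04  0.13] twist deg -0.05 pos [ 529.6 -171.7   35.3] rot [3.1415 0.     1.4219] F [ 0.2 -1.  -0.4] w 64.7 t 3.53
```

View pics/v2.png

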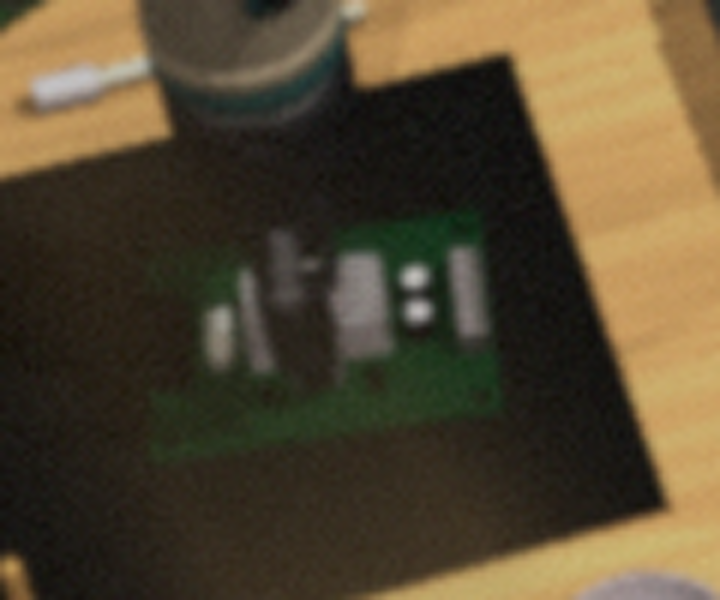

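```bash
python3 - <<'E'
from h import *
d=cam('scene2');s=ctrl.read_state();R=Ro.from_euler('xyz',s['tool_rot']).as_matrix()
for nm,P in(('tip near',[(x,y,25-13*.7) for y in(32,47) for x in(-11,0,11)]),('tipfar',[(x,-32,16) for x in(-11,11)])):
    print(nm,((proj(d,s['eef_pos']+np.array(P)@R.T)-[150,200]+.5)*6).round(0).tolist())
a=-.148;Rb=Ro.from_euler('z',a).as_matrix()
Q=[(x,y,z) for z in(33,) for x in(-17,17) for y in(-30,30)]+[(17,-30,5),(17,30,5),(55,-75,5),(55,75,5),(46,66,5),(46,-66,5)]
for c in((529.6,-172),(528.2,-170.1)): print(((proj(d,np.array(Q)@Rb.T+[*c,0])-[150,200]+.5)*6).round(0).tolist())
E
```

```text
tip near [[293.0, 377.0], [319.0, 373.0], [345.0, 369.0], [295.0, 406.0], [321.0, 402.0], [347.0, 398.0]]
tipfar [[286.0, 259.0], [336.0, 252.0]]
[[238.0, 274.0], [376.0, 254.0], [241.0, 337.0], [382.0, 317.0], [252.0, 374.0], [390.0, 353.0], [149.0, 463.0], [501.0, 410.0], [478.0, 396.0], [170.0, 442.0]]
[[242.0, 270.0], [380.0, 251.0], [245.0, 334.0], [386.0, 313.0], [256.0, 370.0], [393.0, 350.0], [153.0, 459.0], [505.0, 406.0], [482.0, 392.0], [174.0, 438.0]]
```

```bash
python3 -m inch '{"travel":[[0,0,0.1],[0,0,0.1],[0,0,0.1],[0,0,0.1],[0,0,0.1],[0,0,0.1],[0,0,0.1],[0,0,0.1],[0,0,0.1],[0,0,0.1]],"twist":[0,0,0,0,0,0,0,0,0,0],"fingers":[6,5,4,3,2,2,2,2,2,2]}'
```

```text
clock: 4.42
eef_pos: [530.1, -171.7, 34.8]
tool_rot: [3.14, 0.0, 1.422]
force: [0.8, 0.6, 6.2]
width: 33.0
```

```bash
python3 -m inch '{"travel":[[0,0,-0.1],[0,0,-0.3],[0,0,-0.7],[0,0,-1.5],[0,0,-3],[0,0,-4.5],[0,0,-6],[0,0,-7],[0,0,-7],[0,0,-7]],"twist":[0,0,0,0,0,0,0,0,0,0],"fingers":[2,2,2,2,2,2,2,2,2,2]}'; python3 - <<'E'
from h import *
to(488,170,101,1.5633)
d=snap('scene','scene3');a=cv2.imread('pics/scene3.png')[170:290,150:290]
cv2.imwrite('pics/v3.png',cv2.resize(a,None,fx=5,fy=5,interpolation=cv2.INTER_CUBIC))
E
```

```text
clock: 5.25
eef_pos: [529.8, -171.6, 104.7]
tool_rot: [3.141, 0.0, 1.422]
force: [0.8, 0.5, -3.3]
width: 32.7
travel cm [33.16 -9.18  0.36] twist deg -8.08 pos [ 529.8 -171.6  104.7] rot [3.1406e+00 1.0000e-04 1.4223e+00] F [ 0.8  0.5 -3.3] w 32.7 t 5.25
```

View pics/v3.png

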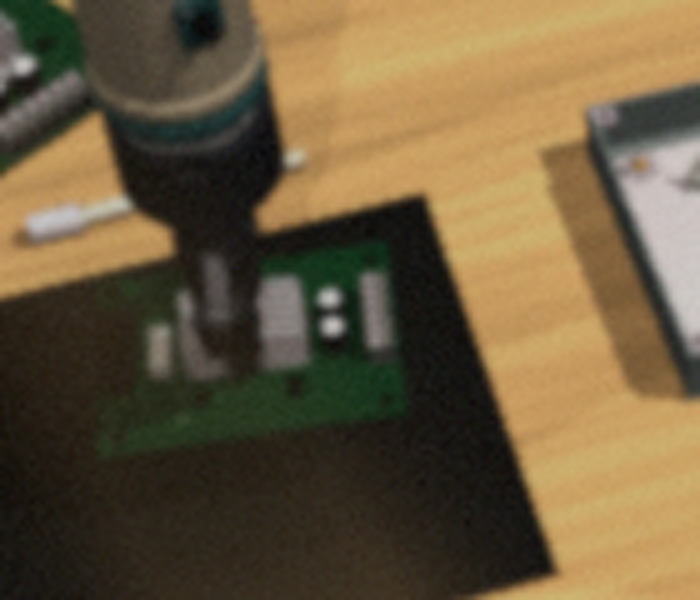

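```bash
python3 -m inch '{"travel":[[0.7,-0.2,0],[2.5,-0.7,0],[5.5,-1.5,0],[9,-2.5,0],[13,-3.6,0],[17,-4.7,0],[21,-5.8,0],[25,-6.9,0],[28,-7.7,0],[30,-8.2,0]],"twist":[0,-1,-2,-3,-4,-5,-6,-7,-8,-8],"fingers":[2,2,2,2,2,2,2,2,2,2]}'; python3 -c "
from h import *
to(489.3,169.4,75,1.5633)"
```

```text
clock: 6.13
eef_pos: [490.6, 142.5, 103.2]
tool_rot: [-3.138, -0.002, 1.568]
force: [0.3, 0.1, -3.2]
width: 33.2
travel cm [ 2.69 -0.13  2.83] twist deg 0.26 pos [490.6 142.5 103.2] rot [-3.1385e+00 -1.9000e-03  1.5678e+00] F [ 0.3  0.1 -3.2] w 33.2 t 6.13
```

```bash
python3 -m inch '{"travel":[[0.7,0,0],[1.5,0,0.5],[2.2,-0.1,1],[2.5,-0.1,1.7],[2.5,-0.1,2.3],[2.5,-0.1,2.8],[2.5,-0.1,2.8],[2.5,-0.1,2.8],[2.5,-0.1,2.8],[2.5,-0.1,2.8]],"twist":[0,0,0.2,0.2,0.2,0.2,0.2,0.2,0.2,0.2],"fingers":[2,2,2,2,2,2,2,2,2,2]}'; python3 - <<'E'
from h import *
to(489.3,169.4,65,1.5633)
for n,(x,y) in(('scene',(255,150)),('top',(200,150))):
    d=snap(n,n+'4');a=cv2.imread('pics/%s4.png'%n)[y:y+110,x:x+130]
    cv2.imwrite('pics/v4%s.png'%n,cv2.resize(a,None,fx=5,fy=5,interpolation=cv2.INTER_CUBIC))
E
```

```text
clock: 6.97
eef_pos: [492.5, 161.8, 76.6]
tool_rot: [3.141, -0.0, 1.557]
force: [0.7, 1.6, -4.4]
width: 32.9
travel cm [ 0.75 -0.33  1.16] twist deg -0.34 pos [492.5 161.8  76.6] rot [ 3.1411e+00 -1.0000e-04  1.5573e+00] F [ 0.7  1.6 -4.4] w 32.9 t 6.97
```

View pics/v4scene.png

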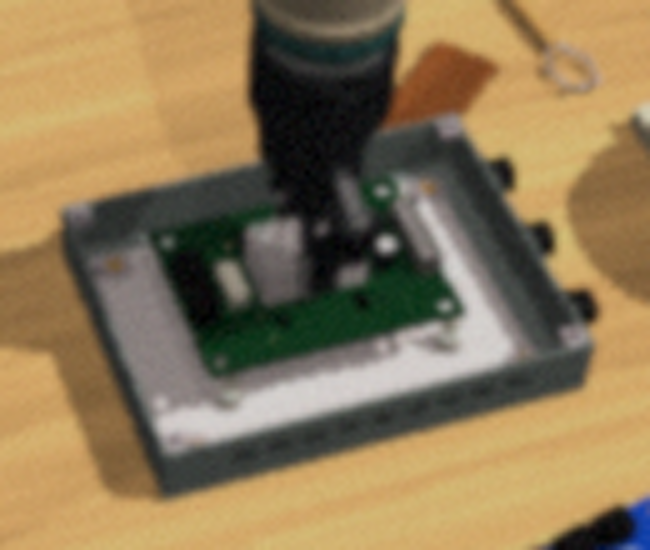

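View pics/v4top.png

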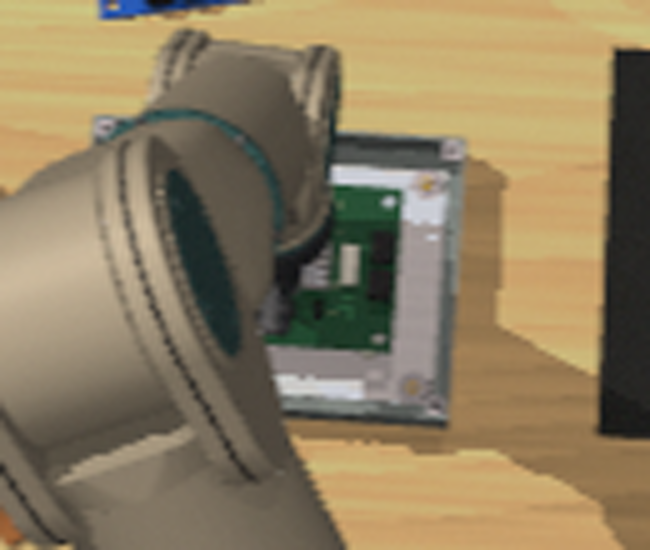

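```bash
python3 -m inch '{"travel":[[0.3,-0.1,0],[0.6,-0.2,0],[0.75,-0.3,0.2],[0.75,-0.3,0.5],[0.75,-0.3,0.8],[0.75,-0.3,0.9],[0.75,-0.3,0.9],[0.75,-0.3,0.9],[0.75,-0.3,0.9],[0.75,-0.3,0.9]],"twist":[-0.3,-0.3,-0.3,-0.3,-0.3,-0.3,-0.3,-0.3,-0.3,-0.3],"fingers":[2,2,2,2,2,2,2,2,2,2]}'; python3 - <<'E'
from h import *
to(489.3,169.4,65,1.5633)
for n,(x,y) in(('scene',(255,150)),('top',(200,150))):
    d=snap(n,n+'5');a=cv2.imread('pics/%s5.png'%n)[y:y+110,x:x+130]
    cv2.imwrite('pics/v5%s.png'%n,cv2.resize(a,None,fx=6,fy=6,interpolation=cv2.INTER_CUBIC)[:600,:780])
E
```

```text
clock: 7.9
eef_pos: [489.3, 169.7, 67.4]
tool_rot: [3.141, -0.0, 1.563]
force: [0.6, 0.7, -3.3]
width: 32.7
travel cm [-0.03 -0.    0.24] twist deg -0.0 pos [489.3 169.7  67.4] rot [ 3.1414 -0.      1.5632] F [ 0.6  0.7 -3.3] w 32.7 t 7.9
```

View pics/v5scene.png

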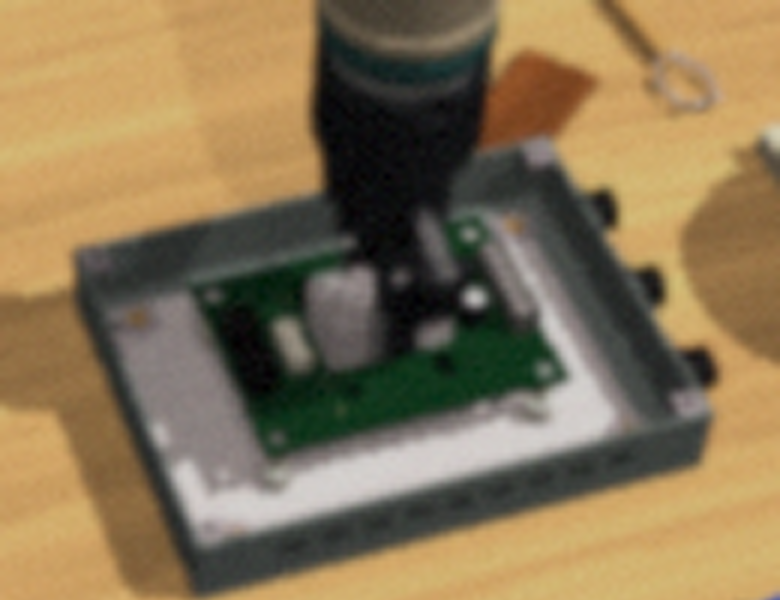

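View pics/v5top.png

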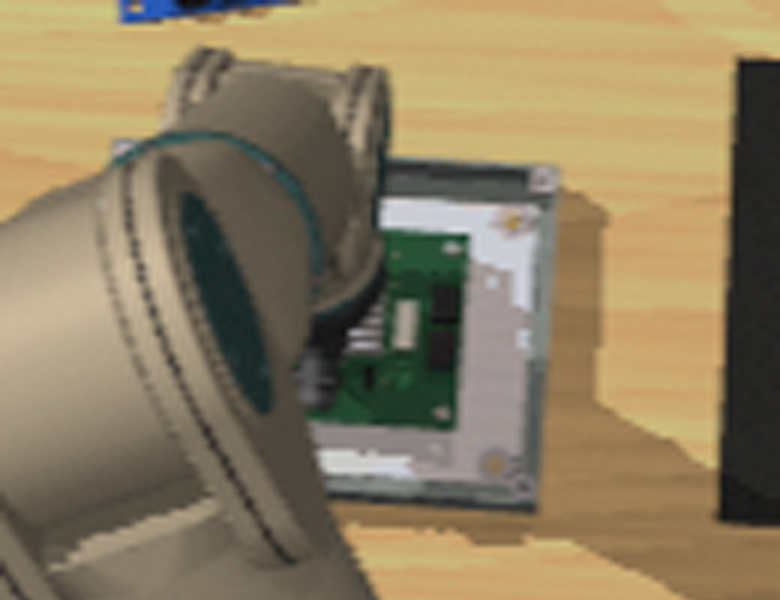

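```bash
python3 - <<'E'
from h import *
s=cam('scene5');t=cam('top5')
z=67.4-32.8+3
M=[(-46,-66),(-46,66),(46,66),(46,-66)]
U=[(213,297),(470,234),(545,369),(278,438)]
P=[ray(s,crop(u,6,(255,150)),z) for u in U];print(np.round(P,1));print(fit2(M,P))
P=[ray(t,crop(u,6,(200,150)),z) for u in ((453,247),(441,413))];print(np.round(P,1))
R=Ro.from_euler('z',-.0075).as_matrix()[:2,:2];print('expect posts top',R@[46,-66]+[488.8,169.6],R@[-46,-66]+[488.8,169.6])
E
```

```text
[[443.5 103.9  37.6]
 [444.5 236.3  37.6]
 [535.5 235.3  37.6]
 [534.4 103.2  37.6]]
(np.float64(-0.008642773542493896), array([489.47109153, 169.68316549]), array([0.58721025, 0.53927924, 0.53999446, 0.52581427]))
[[534.  102.9  37.6]
 [440.6 103.9  37.6]]
expect posts top [534.3037109  103.25685948] [442.30629838 103.94685301]
```

On target: the board's holes centre at (489.5,169.7) and the posts at (489.5,169.6) in the same camera. Lowering now.

```bash
python3 -m inch '{"travel":[[0,0,0.1],[0,0,0.2],[0,0,0.3],[0,0,0.35],[0,0,0.4],[0,0,0.45],[0,0,0.5],[0,0,0.5],[0,0,0.5],[0,0,0.5]],"twist":[0,0,0,0,0,0,0,0,0,0],"fingers":[2,2,2,2,2,2,2,2,2,2]}'
```

```text
clock: 8.83
eef_pos: [489.2, 169.8, 62.3]
tool_rot: [3.142, -0.0, 1.563]
force: [-0.2, -0.1, -3.6]
width: 32.8
```

Underside at about 29.5 mm, below the tips at 31, and no contact force. On down.

```bash
python3 -m inch '{"travel":[[0,0,0.05],[0,0,0.1],[0,0,0.15],[0,0,0.2],[0,0,0.25],[0,0,0.3],[0,0,0.35],[0,0,0.4],[0,0,0.4],[0,0,0.4]],"twist":[0,0,0,0,0,0,0,0,0,0],"fingers":[2,2,2,2,2,2,2,2,2,2]}'
```

```text
clock: 9.67
eef_pos: [489.2, 169.7, 58.3]
tool_rot: [-3.142, -0.0, 1.563]
force: [-0.3, -0.1, -3.7]
width: 32.8
```

```bash
python3 -m inch '{"travel":[[0,0,0.02],[0,0,0.04],[0,0,0.06],[0,0,0.08],[0,0,0.1],[0,0,0.12],[0,0,0.14],[0,0,0.15],[0,0,0.15],[0,0,0.15]],"twist":[0,0,0,0,0,0,0,0,0,0],"fingers":[2,2,2,2,2,2,2,2,2,2]}'
```

```text
clock: 10.5
eef_pos: [489.4, 169.5, 56.9]
tool_rot: [3.141, 0.0, 1.563]
force: [0.3, -1.3, -1.1]
width: 33.0
```

```bash
python3 -m inch '{"travel":[[0,0,0.03],[0,0,0.03],[0,0,0.03],[0,0,0.03],[0,0,0.03],[0,0,0.03],[0,0,0.03],[0,0,0.03],[0,0,0.03],[0,0,0.03]],"twist":[0,0,0,0,0,0,0,0,0,0],"fingers":[2.5,3,3.5,4,4.5,5,5.5,5.5,5.5,5.5]}' && python3 -m inch '{"travel":[[0,0,-0.5],[0,0,-1.2],[0,0,-2.2],[0,0,-3.5],[0,0,-4.5],[-2,-3,-5],[-4,-6,-5],[-6,-9,-5],[-8,-12,-5],[-10,-15,-5]],"twist":[0,0,0,0,0,0,0,0,0,0],"fingers":[5.5,5.5,5.5,5.5,5.5,5.5,5.5,5.5,5.5,5.5]}'; python3 - <<'E'
from h import *
to(489.3,169.4,65,1.5633)
for n,(x,y) in(('scene',(255,150)),('top',(200,150))):
    d=snap(n,n+'6');a=cv2.imread('pics/%s6.png'%n)[y:y+110,x:x+130]
    cv2.imwrite('pics/v6%s.png'%n,cv2.resize(a,None,fx=6,fy=6,interpolation=cv2.INTER_CUBIC)[:600,:780])
E
```

```text
clock: 11.33
eef_pos: [489.2, 169.8, 56.5]
tool_rot: [3.142, -0.0, 1.563]
force: [0.1, -0.2, -0.1]
width: 55.2
clock: 12.17
eef_pos: [349.5, 81.8, 107.1]
tool_rot: [-3.129, -0.004, 1.562]
force: [-0.3, -0.0, 0.3]
width: 54.9
travel cm [ 8.87 13.95  4.07] twist deg -0.08 pos [349.5  81.8 107.1] rot [-3.1286 -0.0041  1.5618] F [-0.3 -0.   0.3] w 54.9 t 12.17
```

View pics/v6scene.png

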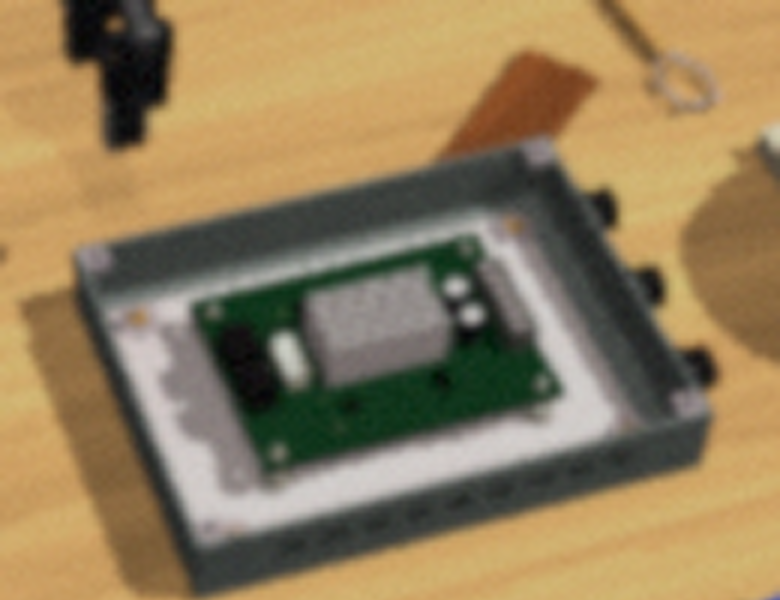

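View pics/v6top.png

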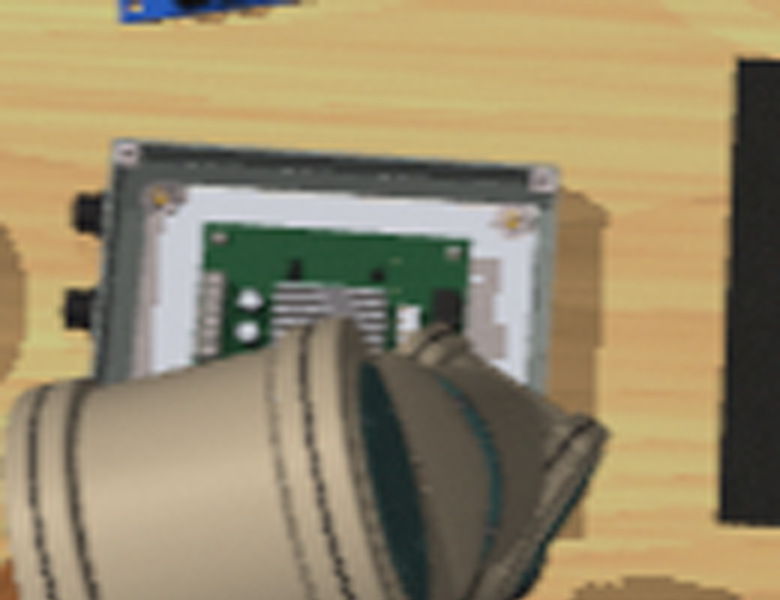

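```bash
python3 - <<'E'
from h import *
s=cam('scene6');M=[(-46,-66),(-46,66),(46,66),(46,-66)]
U=[(213,312),(467,248),(543,384),(279,453)]
for z in (26.5,34):
  P=[ray(s,crop(u,6,(255,150)),z) for u in U];print(z,np.round(P,1).tolist(),fit2(M,P))
R=Ro.from_euler('z',-.0075).as_matrix()[:2,:2]
for m in((-44,47),(44,47),(44,-47),(-44,-47)): print(m,(R@m+[489.3,169.6]).round(1))
to(532,*( -47+169,),100,1.5633)
E
```

```text
26.5 [[443.2, 104.2, 26.5], [443.4, 236.3, 26.5], [535.4, 235.7, 26.5], [534.5, 104.1, 26.5]] (np.float64(-0.004015906621826425), array([489.12369699, 170.0626326 ]), array([0.34593472, 0.04191318, 0.16945813, 0.38998581]))
34 [[449.5, 101.9, 34.0], [449.7, 232.9, 34.0], [540.9, 232.3, 34.0], [540.0, 101.7, 34.0]] (np.float64(-0.0040159066218257876), array([495.03205863, 167.18867639]), array([0.86864366, 0.6273943 , 0.80163619, 1.01609878]))
(-44, 47) [445.7 216.9]
(44, 47) [533.7 216.3]
(44, -47) [532.9 122.3]
(-44, -47) [444.9 122.9]
travel cm [ 4.15 17.85  0.55] twist deg -0.16 pos [353.1  82.3 106.8] rot [-3.1339e+00 -2.1000e-03  1.5606e+00] F [ 1.1  0.  -0.1] w 54.9 t 12.27
```

Board rests on all four barbs (holes' fit 0.4 mm at the expected 26.5 mm). Closing the fingers and going to the first press point, post a.

```bash
python3 -m inch '{"travel":[[0.7,1.5,0],[1.5,3.3,0],[2.4,5.5,0],[3.3,7.5,0],[4,9,0],[4.1,9.3,0.5],[4.1,9.3,1],[4.1,9.3,1.5],[4.1,9.3,1.5],[4.1,9.3,1.5]],"twist":[0,0,0,0,0,0,0,0,0,0],"fingers":[5,4,3,2,1,0,0,0,0,0]}'; python3 -c "
from h import *
to(444.9,122.9,60,1.5633)"
```

```text
clock: 13.1
eef_pos: [447.7, 123.4, 90.3]
tool_rot: [-3.134, -0.002, 1.563]
force: [0.0, 0.5, -0.6]
width: 0.2
travel cm [-0.06 -0.26  3.03] twist deg -0.02 pos [447.7 123.4  90.3] rot [-3.1341e+00 -1.9000e-03  1.5630e+00] F [ 0.   0.5 -0.6] w 0.2 t 13.1
```

```bash
python3 -m inch '{"travel":[[0,-0.1,0.4],[0,-0.1,1],[0,-0.1,1.7],[0,-0.1,2.4],[0,-0.1,2.9],[0,-0.1,3.2],[0,-0.1,3.2],[0,-0.1,3.2],[0,-0.1,3.2],[0,-0.1,3.2]],"twist":[0,0,0,0,0,0,0,0,0,0],"fingers":[0,0,0,0,0,0,0,0,0,0]}'; python3 -c "
from h import *
to(444.9,122.9,51.5,1.5633)
d=snap('scene','scene7');a=cv2.imread('pics/scene7.png')[150:250,255:385]
cv2.imwrite('pics/v7.png',cv2.resize(a,None,fx=6,fy=6,interpolation=cv2.INTER_CUBIC)[:600,:780])"
```

```text
clock: 13.93
eef_pos: [448.0, 124.1, 58.8]
tool_rot: [-3.137, -0.002, 1.564]
force: [-0.1, 0.9, 0.1]
width: -0.2
travel cm [-0.12 -0.31  0.73] twist deg 0.04 pos [448.  124.1  58.8] rot [-3.1367e+00 -2.3000e-03  1.5641e+00] F [-0.1  0.9  0.1] w -0.2 t 13.93
```

View pics/v7.png

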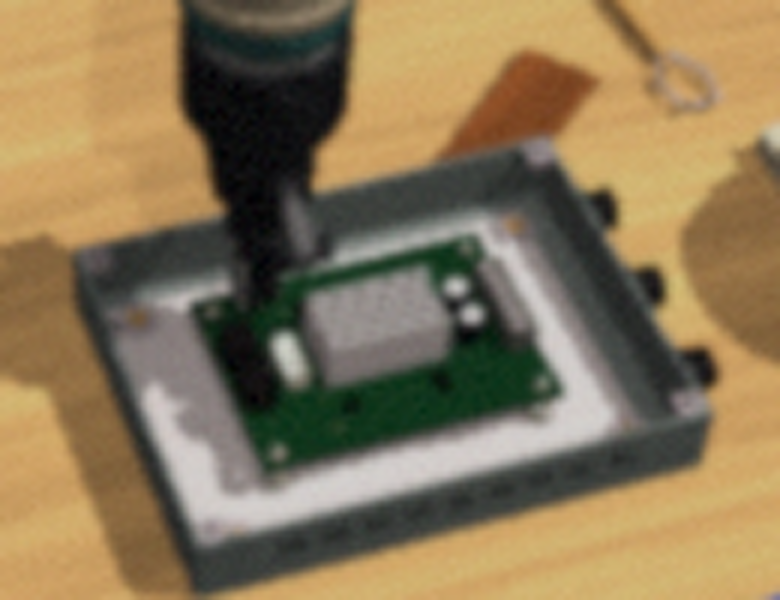

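Closed fingers at about (258,300), beside post a at (213,312) and clear of the barbs. Shifting 3 mm outward and descending in small steps.

```bash
python3 -m inch '{"travel":[[-0.1,-0.2,0],[-0.1,-0.35,0],[-0.1,-0.35,0.1],[-0.1,-0.35,0.2],[-0.1,-0.35,0.3],[-0.1,-0.35,0.4],[-0.1,-0.35,0.5],[-0.1,-0.35,0.55],[-0.1,-0.35,0.6],[-0.1,-0.35,0.6]],"twist":[0,0,0,0,0,0,0,0,0,0],"fingers":[0,0,0,0,0,0,0,0,0,0]}'
```

```text
clock: 14.82
eef_pos: [444.3, 123.1, 52.5]
tool_rot: [-3.136, -0.002, 1.564]
force: [0.6, 0.5, 0.7]
width: 0.0
```

```bash
python3 -m inch '{"travel":[[0,0,0.02],[0,0,0.04],[0,0,0.06],[0,0,0.08],[0,0,0.1],[0,0,0.12],[0,0,0.14],[0,0,0.15],[0,0,0.15],[0,0,0.15]],"twist":[0,0,0,0,0,0,0,0,0,0],"fingers":[0,0,0,0,0,0,0,0,0,0]}'
```

```text
clock: 15.65
eef_pos: [444.3, 123.1, 51.2]
tool_rot: [-3.136, -0.002, 1.564]
force: [-0.6, 0.1, 1.0]
width: 0.3
```

```bash
python3 -m inch '{"travel":[[0,0,0.01],[0,0,0.02],[0,0,0.03],[0,0,0.04],[0,0,0.05],[0,0,0.06],[0,0,0.07],[0,0,0.08],[0,0,0.08],[0,0,0.08]],"twist":[0,0,0,0,0,0,0,0,0,0],"fingers":[0,0,0,0,0,0,0,0,0,0]}'
```

```text
clock: 16.48
eef_pos: [444.4, 123.2, 50.3]
tool_rot: [-3.136, -0.002, 1.564]
force: [0.2, 0.1, 2.2]
width: -0.0
```

```bash
python3 -m inch '{"travel":[[0,0,0.01],[0,0,0.02],[0,0,0.03],[0,0,0.04],[0,0,0.05],[0,0,0.06],[0,0,0.07],[0,0,0.08],[0,0,0.08],[0,0,0.08]],"twist":[0,0,0,0,0,0,0,0,0,0],"fingers":[0,0,0,0,0,0,0,0,0,0]}'
```

```text
clock: 17.32
eef_pos: [444.4, 123.2, 49.6]
tool_rot: [-3.136, -0.002, 1.564]
force: [0.8, 0.9, 4.7]
width: -0.1
```

```bash
python3 -m inch '{"travel":[[0,0,0.01],[0,0,0.02],[0,0,0.03],[0,0,0.04],[0,0,0.05],[0,0,0.06],[0,0,0.07],[0,0,0.08],[0,0,0.08],[0,0,0.08]],"twist":[0,0,0,0,0,0,0,0,0,0],"fingers":[0,0,0,0,0,0,0,0,0,0]}'
```

```text
clock: 18.15
eef_pos: [444.4, 123.1, 48.9]
tool_rot: [-3.137, -0.002, 1.564]
force: [-0.4, 0.4, 6.9]
width: -0.2
```

```bash
python3 -m inch '{"travel":[[0,0,0.01],[0,0,0.02],[0,0,0.03],[0,0,0.04],[0,0,0.05],[0,0,0.06],[0,0,0.07],[0,0,0.08],[0,0,0.08],[0,0,0.08]],"twist":[0,0,0,0,0,0,0,0,0,0],"fingers":[0,0,0,0,0,0,0,0,0,0]}'
```

```text
clock: 18.98
eef_pos: [444.2, 123.1, 47.8]
tool_rot: [-3.136, -0.002, 1.564]
force: [0.4, -0.1, 0.7]
width: 0.0
```

Clicked: the force went from 6.9 to 0.7 N. Following down to the shoulder.

```bash
python3 -m inch '{"travel":[[0,0,0.02],[0,0,0.04],[0,0,0.06],[0,0,0.09],[0,0,0.12],[0,0,0.15],[0,0,0.18],[0,0,0.2],[0,0,0.2],[0,0,0.2]],"twist":[0,0,0,0,0,0,0,0,0,0],"fingers":[0,0,0,0,0,0,0,0,0,0]}'
```

```text
clock: 19.82
eef_pos: [444.3, 123.1, 45.9]
tool_rot: [-3.136, -0.002, 1.564]
force: [-0.5, 0.5, -0.1]
width: 0.2
```

```bash
python3 -m inch '{"travel":[[0,0,-0.7],[0.5,0,-1.5],[2,0,-1.5],[4,0,-1.5],[6,0,-1.5],[8,0,-1.5],[9,0,-1.5],[9.4,0.1,-1.2],[9.4,0.1,-0.9],[9.4,0.1,-0.8]],"twist":[0,0,0,0,0,0,0,0,0,0],"fingers":[0,0,0,0,0,0,0,0,0,0]}'; python3 -c "
from h import *
to(445.7,216.9,52,1.5633)"
```

```text
clock: 20.65
eef_pos: [445.8, 215.9, 53.8]
tool_rot: [-3.136, -0.001, 1.563]
force: [-0.4, 0.0, 1.0]
width: -0.5
travel cm [ 0.1  -0.01  0.18] twist deg -0.0 pos [445.8 215.9  53.8] rot [-3.1359e+00 -1.1000e-03  1.5632e+00] F [-0.4  0.   1. ] w -0.5 t 20.65
```

```bash
python3 -m inch '{"travel":[[0,0,0.05],[0,0,0.1],[0,0,0.15],[0,0,0.2],[0,0,0.25],[0,0,0.3],[0,0,0.33],[0,0,0.36],[0,0,0.36],[0,0,0.36]],"twist":[0,0,0,0,0,0,0,0,0,0],"fingers":[0,0,0,0,0,0,0,0,0,0]}'
```

```text
clock: 21.48
eef_pos: [445.9, 217.2, 50.5]
tool_rot: [-3.136, -0.002, 1.564]
force: [-0.2, 0.2, -0.0]
width: 0.1
```

```bash
python3 -m inch '{"travel":[[0,0,0.01],[0,0,0.02],[0,0,0.03],[0,0,0.04],[0,0,0.05],[0,0,0.06],[0,0,0.07],[0,0,0.08],[0,0,0.08],[0,0,0.08]],"twist":[0,0,0,0,0,0,0,0,0,0],"fingers":[0,0,0,0,0,0,0,0,0,0]}'
```

```text
clock: 22.32
eef_pos: [445.9, 217.1, 49.7]
tool_rot: [-3.136, -0.002, 1.564]
force: [-0.5, 0.2, 0.4]
width: 0.2
```

```bash
python3 -m inch '{"travel":[[0,0,0.01],[0,0,0.02],[0,0,0.03],[0,0,0.04],[0,0,0.05],[0,0,0.06],[0,0,0.07],[0,0,0.08],[0,0,0.08],[0,0,0.08]],"twist":[0,0,0,0,0,0,0,0,0,0],"fingers":[0,0,0,0,0,0,0,0,0,0]}'
```

```text
clock: 23.15
eef_pos: [446.0, 217.1, 49.0]
tool_rot: [-3.136, -0.002, 1.564]
force: [-0.4, 0.0, 1.9]
width: -0.1
```

```bash
python3 -m inch '{"travel":[[0,0,0.01],[0,0,0.02],[0,0,0.03],[0,0,0.04],[0,0,0.05],[0,0,0.06],[0,0,0.07],[0,0,0.08],[0,0,0.08],[0,0,0.08]],"twist":[0,0,0,0,0,0,0,0,0,0],"fingers":[0,0,0,0,0,0,0,0,0,0]}'
```

```text
clock: 23.98
eef_pos: [445.8, 217.1, 48.0]
tool_rot: [-3.136, -0.002, 1.564]
force: [-0.2, 0.6, 0.1]
width: 0.1
```

```bash
python3 -m inch '{"travel":[[0,0,0.01],[0,0,0.02],[0,0,0.03],[0,0,0.04],[0,0,0.05],[0,0,0.07],[0,0,0.09],[0,0,0.1],[0,0,0.1],[0,0,0.1]],"twist":[0,0,0,0,0,0,0,0,0,0],"fingers":[0,0,0,0,0,0,0,0,0,0]}'
```

```text
clock: 24.82
eef_pos: [445.9, 217.1, 47.1]
tool_rot: [-3.136, -0.002, 1.564]
force: [0.0, 0.3, -0.8]
width: -0.1
```

```bash
python3 -m inch '{"travel":[[0,0,0.01],[0,0,0.02],[0,0,0.03],[0,0,0.04],[0,0,0.05],[0,0,0.07],[0,0,0.09],[0,0,0.1],[0,0,0.1],[0,0,0.1]],"twist":[0,0,0,0,0,0,0,0,0,0],"fingers":[0,0,0,0,0,0,0,0,0,0]}'; python3 -c "
from h import *
to(533.7,216.3,52,1.5633)
d=snap('scene','scene8');a=cv2.imread('pics/scene8.png')[150:250,255:385]
cv2.imwrite('pics/v8.png',cv2.resize(a,None,fx=6,fy=6,interpolation=cv2.INTER_CUBIC)[:600,:780])"
```

```text
clock: 25.65
eef_pos: [445.9, 217.1, 46.1]
tool_rot: [-3.136, -0.002, 1.564]
force: [-0.1, 0.4, -0.5]
width: 0.1
travel cm [-0.02  8.77 -0.63] twist deg 0.04 pos [445.9 217.1  46.1] rot [-3.1362e+00 -2.3000e-03  1.5640e+00] F [-0.1  0.4 -0.5] w 0.1 t 25.65
```

View pics/v8.png

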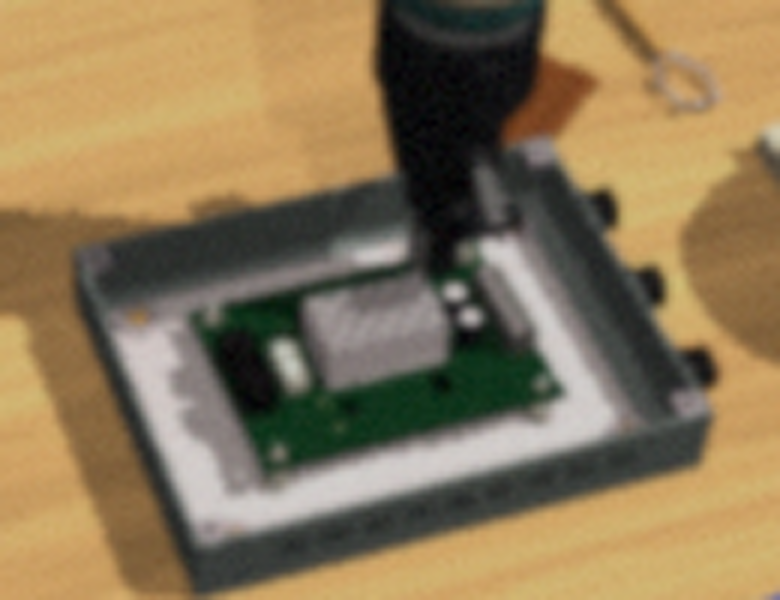

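Posts a and b (upper edge) are down; the near edge still rests on its barbs. On to post d.

```bash
python3 -m inch '{"travel":[[0,0,-1],[0,0,-2.5],[0,0,-4],[0,2,-4],[0,4.5,-4],[0,7,-4],[0,8.5,-4],[0,8.8,-3.5],[0,8.8,-2.5],[0,8.8,-1.5]],"twist":[0,0,0,0,0,0,0,0,0,0],"fingers":[0,0,0,0,0,0,0,0,0,0]}'; python3 -c "
from h import *
to(533.7,216.3,52,1.5633)"
```

```text
clock: 26.53
eef_pos: [532.5, 216.6, 59.9]
tool_rot: [-3.134, -0.002, 1.564]
force: [-0.7, 0.0, 0.2]
width: 0.0
travel cm [-0.03  0.13  0.79] twist deg 0.06 pos [532.5 216.6  59.9] rot [-3.1345e+00 -2.3000e-03  1.5643e+00] F [-0.7  0.   0.2] w 0.0 t 26.53
```

```bash
python3 -m inch '{"travel":[[0,0,0.1],[0,0,0.3],[0,0,0.5],[0,0,0.6],[0,0,0.7],[0,0,0.75],[0,0,0.8],[0,0,0.85],[0,0,0.9],[0,0,0.9]],"twist":[0,0,0,0,0,0,0,0,0,0],"fingers":[0,0,0,0,0,0,0,0,0,0]}'
```

```text
clock: 27.37
eef_pos: [533.9, 216.5, 51.7]
tool_rot: [-3.136, -0.002, 1.564]
force: [-0.4, -0.3, 0.1]
width: 0.1
```

```bash
python3 -m inch '{"travel":[[0,0,0.01],[0,0,0.02],[0,0,0.03],[0,0,0.04],[0,0,0.05],[0,0,0.06],[0,0,0.07],[0,0,0.08],[0,0,0.08],[0,0,0.08]],"twist":[0,0,0,0,0,0,0,0,0,0],"fingers":[0,0,0,0,0,0,0,0,0,0]}'
```

```text
clock: 28.2
eef_pos: [534.0, 216.5, 50.8]
tool_rot: [-3.136, -0.002, 1.564]
force: [0.4, 0.7, 0.8]
width: 0.3
```

```bash
python3 -m inch '{"travel":[[0,0,0.01],[0,0,0.02],[0,0,0.03],[0,0,0.04],[0,0,0.05],[0,0,0.06],[0,0,0.07],[0,0,0.08],[0,0,0.08],[0,0,0.08]],"twist":[0,0,0,0,0,0,0,0,0,0],"fingers":[0,0,0,0,0,0,0,0,0,0]}'
```

```text
clock: 29.03
eef_pos: [534.1, 216.5, 50.1]
tool_rot: [-3.136, -0.002, 1.564]
force: [0.6, 0.6, 2.3]
width: 0.1
```

```bash
python3 -m inch '{"travel":[[0,0,0.01],[0,0,0.02],[0,0,0.03],[0,0,0.04],[0,0,0.05],[0,0,0.06],[0,0,0.07],[0,0,0.08],[0,0,0.08],[0,0,0.08]],"twist":[0,0,0,0,0,0,0,0,0,0],"fingers":[0,0,0,0,0,0,0,0,0,0]}'
```

```text
clock: 29.87
eef_pos: [534.0, 216.5, 49.3]
tool_rot: [-3.136, -0.002, 1.564]
force: [1.0, -0.4, 3.9]
width: -0.1
```

```bash
python3 -m inch '{"travel":[[0,0,0.01],[0,0,0.02],[0,0,0.03],[0,0,0.04],[0,0,0.05],[0,0,0.06],[0,0,0.07],[0,0,0.08],[0,0,0.08],[0,0,0.08]],"twist":[0,0,0,0,0,0,0,0,0,0],"fingers":[0,0,0,0,0,0,0,0,0,0]}'
```

```text
clock: 30.7
eef_pos: [533.8, 216.5, 48.2]
tool_rot: [-3.136, -0.002, 1.564]
force: [1.3, -0.2, 2.1]
width: 0.2
```

```bash
python3 -m inch '{"travel":[[0,0,0.01],[0,0,0.02],[0,0,0.03],[0,0,0.04],[0,0,0.05],[0,0,0.06],[0,0,0.07],[0,0,0.08],[0,0,0.08],[0,0,0.08]],"twist":[0,0,0,0,0,0,0,0,0,0],"fingers":[0,0,0,0,0,0,0,0,0,0]}'
```

```text
clock: 31.53
eef_pos: [533.8, 216.5, 47.6]
tool_rot: [-3.136, -0.002, 1.564]
force: [0.4, 0.9, -0.3]
width: 0.2
```

```bash
python3 -m inch '{"travel":[[0,0,0.02],[0,0,0.04],[0,0,0.06],[0,0,0.08],[0,0,0.1],[0,0,0.12],[0,0,0.14],[0,0,0.15],[0,0,0.15],[0,0,0.15]],"twist":[0,0,0,0,0,0,0,0,0,0],"fingers":[0,0,0,0,0,0,0,0,0,0]}'
```

```text
clock: 32.37
eef_pos: [533.9, 216.5, 46.2]
tool_rot: [-3.136, -0.002, 1.564]
force: [-0.7, -0.1, -0.2]
width: -0.1
```

```bash
python3 -m inch '{"travel":[[0,0,-0.7],[-0.5,0,-1.5],[-2,0,-1.5],[-4,0,-1.5],[-6,0,-1.5],[-8,0,-1.5],[-9,0,-1.5],[-9.4,-0.1,-1.2],[-9.4,-0.1,-0.8],[-9.4,-0.1,-0.6]],"twist":[0,0,0,0,0,0,0,0,0,0],"fingers":[0,0,0,0,0,0,0,0,0,0]}'; python3 -c "
from h import *
to(532.9,122.3,52,1.5633)"
```

```text
clock: 33.2
eef_pos: [532.1, 123.7, 51.5]
tool_rot: [-3.136, -0.003, 1.565]
force: [0.4, 0.3, -0.4]
width: 0.0
travel cm [-0.14  0.08 -0.05] twist deg 0.09 pos [532.1 123.7  51.5] rot [-3.1356 -0.0034  1.5649] F [ 0.4  0.3 -0.4] w 0.0 t 33.2
```

Post d has clicked and the tool is over post c. Pressing in small steps.

```bash
python3 -m inch '{"travel":[[0,0.05,0.01],[0,0.05,0.02],[0,0.05,0.04],[0,0.05,0.06],[0,0.05,0.08],[0,0.05,0.1],[0,0.05,0.12],[0,0.05,0.14],[0,0.05,0.14],[0,0.05,0.14]],"twist":[0,0,0,0,0,0,0,0,0,0],"fingers":[0,0,0,0,0,0,0,0,0,0]}'
```

```text
clock: 34.03
eef_pos: [532.8, 122.5, 50.6]
tool_rot: [-3.136, -0.002, 1.564]
force: [0.1, -0.3, -0.0]
width: -0.0
```

```bash
python3 -m inch '{"travel":[[0,0,0.01],[0,0,0.02],[0,0,0.03],[0,0,0.04],[0,0,0.05],[0,0,0.06],[0,0,0.07],[0,0,0.08],[0,0,0.08],[0,0,0.08]],"twist":[0,0,0,0,0,0,0,0,0,0],"fingers":[0,0,0,0,0,0,0,0,0,0]}'
```

```text
clock: 34.87
eef_pos: [532.8, 122.5, 49.7]
tool_rot: [-3.136, -0.002, 1.564]
force: [-0.6, -0.4, 0.2]
width: 0.1
```

```bash
python3 -m inch '{"travel":[[0,0,0.01],[0,0,0.02],[0,0,0.03],[0,0,0.04],[0,0,0.05],[0,0,0.06],[0,0,0.07],[0,0,0.08],[0,0,0.08],[0,0,0.08]],"twist":[0,0,0,0,0,0,0,0,0,0],"fingers":[0,0,0,0,0,0,0,0,0,0]}'
```

```text
clock: 35.7
eef_pos: [532.8, 122.5, 49.0]
tool_rot: [-3.136, -0.002, 1.564]
force: [-1.2, 0.7, -0.3]
width: 0.0
```

```bash
python3 -m inch '{"travel":[[0,0,0.01],[0,0,0.02],[0,0,0.03],[0,0,0.04],[0,0,0.05],[0,0,0.06],[0,0,0.07],[0,0,0.08],[0,0,0.08],[0,0,0.08]],"twist":[0,0,0,0,0,0,0,0,0,0],"fingers":[0,0,0,0,0,0,0,0,0,0]}'
```

```text
clock: 36.53
eef_pos: [532.8, 122.5, 48.2]
tool_rot: [-3.136, -0.002, 1.564]
force: [0.7, -0.3, 0.0]
width: -0.3
```

```bash
python3 -m inch '{"travel":[[0,0,0.01],[0,0,0.02],[0,0,0.03],[0,0,0.04],[0,0,0.05],[0,0,0.06],[0,0,0.07],[0,0,0.08],[0,0,0.08],[0,0,0.08]],"twist":[0,0,0,0,0,0,0,0,0,0],"fingers":[0,0,0,0,0,0,0,0,0,0]}'
```

```text
clock: 37.37
eef_pos: [532.8, 122.5, 47.3]
tool_rot: [-3.136, -0.002, 1.564]
force: [0.1, -0.3, 0.1]
width: -0.1
```

```bash
python3 -m inch '{"travel":[[0,0,0.01],[0,0,0.02],[0,0,0.03],[0,0,0.04],[0,0,0.05],[0,0,0.06],[0,0,0.07],[0,0,0.08],[0,0,0.08],[0,0,0.08]],"twist":[0,0,0,0,0,0,0,0,0,0],"fingers":[0,0,0,0,0,0,0,0,0,0]}'
```

```text
clock: 38.2
eef_pos: [532.8, 122.5, 46.6]
tool_rot: [-3.136, -0.002, 1.564]
force: [-0.3, 0.0, -0.6]
width: -0.1
```

```bash
python3 -c "
from h import *
d=snap('scene','scene9');a=cv2.imread('pics/scene9.png')[150:250,255:385]
cv2.imwrite('pics/v9.png',cv2.resize(a,None,fx=6,fy=6,interpolation=cv2.INTER_CUBIC)[:600,:780])"
```

```text
(no output)
```

View pics/v9.png

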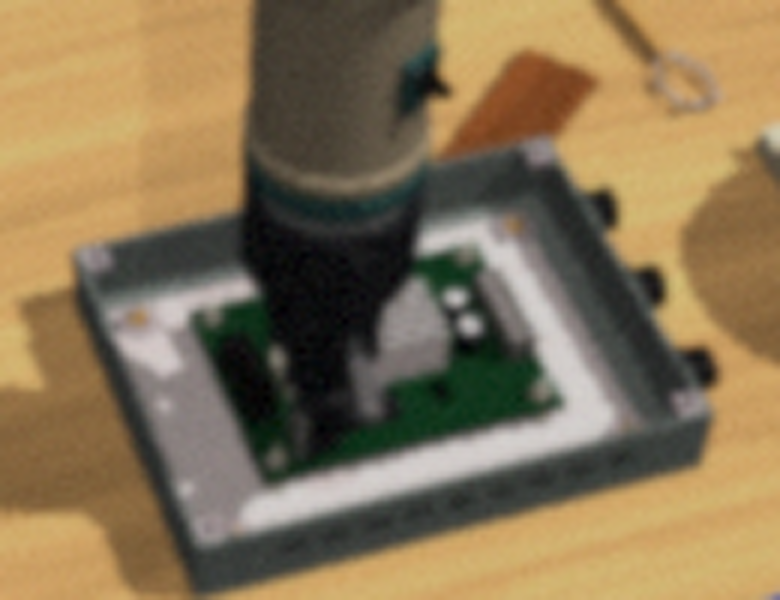

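```bash
python3 -m inch '{"travel":[[0,0,0.02],[0,0,0.04],[0,0,0.06],[0,0,0.08],[0,0,0.1],[0,0,0.12],[0,0,0.14],[0,0,0.16],[0,0,0.16],[0,0,0.16]],"twist":[0,0,0,0,0,0,0,0,0,0],"fingers":[0,0,0,0,0,0,0,0,0,0]}'
```

```text
clock: 39.08
eef_pos: [532.7, 122.5, 44.9]
tool_rot: [-3.136, -0.002, 1.564]
force: [0.3, 0.0, 0.8]
width: 0.0
```

```bash
python3 -m inch '{"travel":[[0,0,0.01],[0,0,0.02],[0,0,0.03],[0,0,0.04],[0,0,0.05],[0,0,0.06],[0,0,0.07],[0,0,0.08],[0,0,0.08],[0,0,0.08]],"twist":[0,0,0,0,0,0,0,0,0,0],"fingers":[0,0,0,0,0,0,0,0,0,0]}'
```

```text
clock: 39.92
eef_pos: [532.8, 122.6, 44.2]
tool_rot: [-3.136, -0.002, 1.564]
force: [0.1, -0.2, -0.4]
width: -0.0
```

```bash
python3 -m inch '{"travel":[[0,0,0.01],[0,0,0.02],[0,0,0.03],[0,0,0.03],[0,0,0.04],[0,0,0.05],[0,0,0.05],[0,0,0.06],[0,0,0.06],[0,0,0.06]],"twist":[0,0,0,0,0,0,0,0,0,0],"fingers":[0,0,0,0,0,0,0,0,0,0]}'
```

```text
clock: 40.75
eef_pos: [532.8, 122.6, 44.0]
tool_rot: [-3.136, -0.003, 1.564]
force: [-1.6, 0.3, 6.5]
width: -0.1
```

Firm stop at TCP 44.0 mm, which is shoulder height, so c is seated. Now the same check at post d, then at b and a.

```bash
python3 -m inch '{"travel":[[0,0,-0.7],[0.5,0,-1.5],[2,0,-1.5],[4,0,-1.5],[6,0,-1.5],[8,0,-1.5],[9.2,0.1,-1.2],[9.4,0.1,-0.8],[9.4,0.1,-0.4],[9.4,0.1,-0.2]],"twist":[0,0,0,0,0,0,0,0,0,0],"fingers":[0,0,0,0,0,0,0,0,0,0]}'
```

```text
clock: 41.58
eef_pos: [534.1, 215.1, 45.1]
tool_rot: [-3.136, -0.001, 1.563]
force: [-0.6, 0.6, 0.2]
width: 0.2
```

```bash
python3 -m inch '{"travel":[[0,0,0],[0,0,0.03],[0,0,0.06],[0,0,0.08],[0,0,0.1],[0,0,0.12],[0,0,0.14],[0,0,0.14],[0,0,0.14],[0,0,0.14]],"twist":[0,0,0,0,0,0,0,0,0,0],"fingers":[0,0,0,0,0,0,0,0,0,0]}'
```

```text
clock: 42.42
eef_pos: [534.4, 216.6, 44.4]
tool_rot: [-3.136, -0.002, 1.564]
force: [0.8, 0.1, 0.8]
width: 0.3
```

```bash
python3 -m inch '{"travel":[[0,0,0.01],[0,0,0.02],[0,0,0.03],[0,0,0.04],[0,0,0.05],[0,0,0.06],[0,0,0.06],[0,0,0.06],[0,0,0.06],[0,0,0.06]],"twist":[0,0,0,0,0,0,0,0,0,0],"fingers":[0,0,0,0,0,0,0,0,0,0]}'
```

```text
clock: 43.25
eef_pos: [534.4, 216.6, 44.1]
tool_rot: [-3.136, -0.003, 1.564]
force: [-0.8, 0.2, 5.5]
width: 0.1
```

Post d is seated too (5.5 N at 44.1). Now b.

```bash
python3 -m inch '{"travel":[[0,0,-1],[0,0,-2.5],[0,0,-4],[0,-2,-4],[0,-4.5,-4],[0,-7,-4],[0,-8.5,-4],[0,-8.8,-3],[0,-8.8,-2],[0,-8.8,-1]],"twist":[0,0,0,0,0,0,0,0,0,0],"fingers":[0,0,0,0,0,0,0,0,0,0]}'
```

```text
clock: 44.08
eef_pos: [447.1, 217.5, 54.0]
tool_rot: [-3.138, -0.003, 1.564]
force: [1.1, 0.0, -0.4]
width: 0.1
```

```bash
python3 -m inch '{"travel":[[0,0,0.2],[0,0,0.4],[0,0,0.6],[0,0,0.7],[0,0,0.75],[0,0,0.8],[0,0,0.85],[0,0,0.85],[0,0,0.85],[0,0,0.85]],"twist":[0,0,0,0,0,0,0,0,0,0],"fingers":[0,0,0,0,0,0,0,0,0,0]}'
```

```text
clock: 44.92
eef_pos: [446.5, 217.2, 45.8]
tool_rot: [-3.136, -0.002, 1.564]
force: [0.1, 0.1, 0.3]
width: -0.0
```

```bash
python3 -m inch '{"travel":[[0,0,0.02],[0,0,0.04],[0,0,0.06],[0,0,0.08],[0,0,0.1],[0,0,0.12],[0,0,0.14],[0,0,0.14],[0,0,0.14],[0,0,0.14]],"twist":[0,0,0,0,0,0,0,0,0,0],"fingers":[0,0,0,0,0,0,0,0,0,0]}'
```

```text
clock: 45.75
eef_pos: [446.4, 217.1, 44.3]
tool_rot: [-3.136, -0.002, 1.564]
force: [0.4, 0.4, 0.1]
width: -0.1
```

```bash
python3 -m inch '{"travel":[[0,0,0.01],[0,0,0.02],[0,0,0.03],[0,0,0.04],[0,0,0.05],[0,0,0.06],[0,0,0.06],[0,0,0.06],[0,0,0.06],[0,0,0.06]],"twist":[0,0,0,0,0,0,0,0,0,0],"fingers":[0,0,0,0,0,0,0,0,0,0]}'
```

```text
clock: 46.58
eef_pos: [446.4, 217.2, 44.0]
tool_rot: [-3.136, -0.003, 1.564]
force: [-0.5, -1.3, 5.0]
width: -0.5
```

Post b is seated (5.0 N at 44.0). Last, a.

```bash
python3 -m inch '{"travel":[[0,0,-0.7],[-0.5,0,-1.5],[-2,0,-1.5],[-4,0,-1.5],[-6,0,-1.5],[-8,-0.1,-1.5],[-9.2,-0.1,-1.2],[-9.4,-0.1,-0.8],[-9.4,-0.1,-0.4],[-9.4,-0.1,-0.2]],"twist":[0,0,0,0,0,0,0,0,0,0],"fingers":[0,0,0,0,0,0,0,0,0,0]}'
```

```text
clock: 47.42
eef_pos: [444.8, 123.9, 45.2]
tool_rot: [-3.136, -0.003, 1.565]
force: [-0.5, 0.4, 0.7]
width: -0.0
```

```bash
python3 -m inch '{"travel":[[0,0,0],[0,0,0.03],[0,0,0.06],[0,0,0.08],[0,0,0.1],[0,0,0.12],[0,0,0.14],[0,0,0.14],[0,0,0.14],[0,0,0.14]],"twist":[0,0,0,0,0,0,0,0,0,0],"fingers":[0,0,0,0,0,0,0,0,0,0]}'
```

```text
clock: 48.25
eef_pos: [444.8, 123.1, 44.2]
tool_rot: [-3.136, -0.002, 1.564]
force: [-0.5, 0.0, -0.5]
width: -0.2
```

```bash
python3 -m inch '{"travel":[[0,0,0.01],[0,0,0.02],[0,0,0.03],[0,0,0.04],[0,0,0.05],[0,0,0.06],[0,0,0.06],[0,0,0.06],[0,0,0.06],[0,0,0.06]],"twist":[0,0,0,0,0,0,0,0,0,0],"fingers":[0,0,0,0,0,0,0,0,0,0]}'
```

```text
clock: 49.08
eef_pos: [444.8, 123.1, 44.0]
tool_rot: [-3.137, -0.003, 1.564]
force: [-1.6, -0.1, 7.8]
width: 0.1
```

All four stop at the same height (44.0–44.1). Retracting and taking a last look.

```bash
python3 -m inch '{"travel":[[0,0,-1],[0,0,-2.5],[0,0,-4],[0,0,-6],[-2,-1,-8],[-5,-2,-9],[-8,-3,-10],[-11,-4,-10],[-14,-4,-10],[-14,-4,-10]],"twist":[0,0,0,0,0,0,0,0,0,0],"fingers":[0,0,0,0,0,0,0,0,0,0]}';python3 -m inch '{"travel":[[0,0,0],[0,0,0],[0,0,0],[0,0,0],[0,0,0],[0,0,0],[0,0,0],[0,0,0],[0,0,0],[0,0,0]],"twist":[0,0,0,0,0,0,0,0,0,0],"fingers":[0,0,0,0,0,0,0,0,0,0]}'; python3 -c "
from h import *
d=snap('scene','scene10');a=cv2.imread('pics/scene10.png')[150:250,255:385]
cv2.imwrite('pics/v10.png',cv2.resize(a,None,fx=6,fy=6,interpolation=cv2.INTER_CUBIC)[:600,:780])"
```

```text
clock: 49.92
eef_pos: [404.2, -22.7, 144.2]
tool_rot: [-3.139, 0.001, 1.555]
force: [0.4, -0.3, 0.7]
width: 0.1
clock: 50.75
eef_pos: [404.3, -16.8, 143.4]
tool_rot: [-3.136, -0.002, 1.564]
force: [0.1, 0.3, -0.1]
width: -0.2
```

View pics/v10.png

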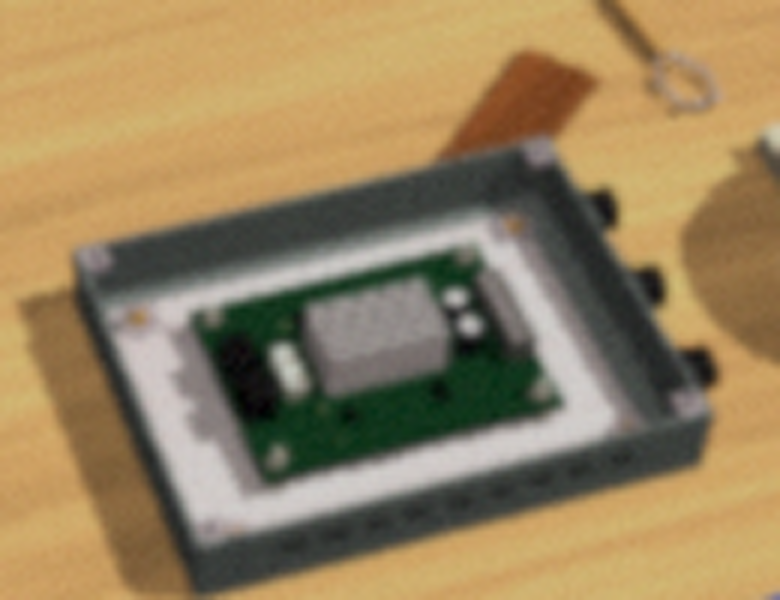

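View pics/scene10.png

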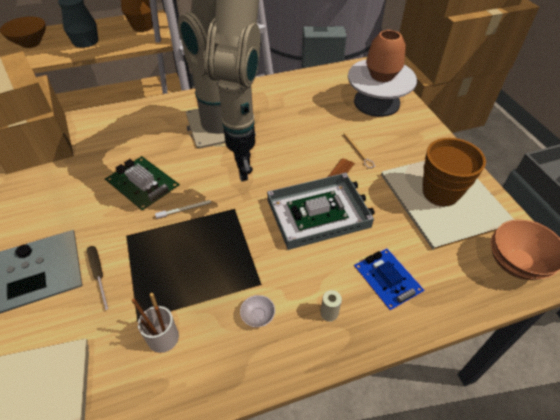

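The board lies flat in the box, with white posts showing through its holes at (210,315), (466,257), (541,386) and (277,457). The strip is on the gland side, the other objects look unmoved, and the tool is well clear, so I'm handing in.

```bash
python3 -c "
from cell import ctrl
print(ctrl.finish_job())"
```

```text
the job is handed in; nothing more can be done
None
```

The green board from the mat is fitted in the controller box with its terminal strip towards the glands, and the job is handed in at about 51 s of the 72 s allowed. I gripped it by the heat sink, lowered it until it rested on the four barbs, then pressed beside posts a, b, d and c in that order with closed fingers.

- **Seating:** A final press beside each post met a firm stop at the same tool height, 44.0–44.1 mm, which matches the shoulder level.
- **Clicks:** At a, b and d the force dropped as I pressed. At c I met no barb resistance, so it had probably gone through while I was pressing d. It then gave the same firm stop as the others.
- **Force:** The highest upward force I read at the wrist was 7.8 N, against the 26 N limit for the board on the box. The force is only reported at the end of each short move, so brief peaks in between would not show.
- **Last picture:** The board lies flat with all four posts showing through their holes, the gripper is well clear, and the other objects look unmoved by eye.

No check failed. The one disagreement was 1–2 mm between the two cameras on the board's starting position. It did not matter, because when I compared holes and posts within each camera just before lowering, they matched to about 1 mm.

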